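# Change the carving blank stored behind a bottle and a cup

## Robot

A 6-joint arm with a two-finger parallel gripper is mounted at the origin on a cart in front of the work surface, level with it; the furniture and walls round the work are solid. World frame = base frame: x ahead of the robot, y to its left, z up, the work surface at z = 0. Lengths are in m, angles in rad, forces in N, time in s.
With the tool pointing down it reaches from about 0.35 to 0.775 m from the base axis. Payload 7.3 kg.
Tool frame: the origin (TCP) lies at the very end of the fingers, on their centre line; the grasp point (between the pads) lies 19 mm behind it; x points along the fingers, y is the direction in which the jaws open and shut, and the axes are right-handed (so a half turn about x gives the same grasp; the last joint's range is limited). The gripper opens to 92 mm and grips with 3 to 60 N. Pads are 19 mm wide; open, the fingers measure 130 mm over their backs; the gripper's body (75 mm by 190 mm) begins 47 mm behind the grasp point.
Start: joints at [1.102, 0.342, 1.524, -0, 1.275, -0.146], TCP at [0.167, 0.498, 0.227] pointing down, gripper open.
Joint ranges: [-2.53, 2.53], [-0.77, 2.02], [0.04, 2.7], [-1, 4.14], [0.28, 2.66], [-3.11, 3.11]. Speed limits (rad/s): [2.57, 2.57, 3.14, 3.14, 3.14, 3.14].

## Interface

Orientations are given as [roll, pitch, yaw] about the fixed x, y, z axes, in that order (R = Rz(yaw) Ry(pitch) Rx(roll)).
In Python, from cell import robot gives the robot as it stands.
- The arm moves only by the tool play_rows, never from a script. Its argument "moves" is a list that holds one entry, the list of rows, each a list of 5 numbers: the shift along the tool's x, y, z in m, then the turn about the tool's x in degrees, then the opening, from -1 (shut) to 1 (fully open), so that 0 is half open. A call has exactly 10 rows; each row shifts and turns the pose as measured when the row begins, along the tool's axes as they then stand; what a row does not reach is not made up. A row lasts 1/10 s, in which the tool goes at most 50 mm and 8.59 degrees, less where a joint would pass 70% of its speed; a pose out of reach is approached as far as the arm can. A call with a gripper value outside its range is refused whole. The fingers move at their own pace and stop on an object; "grip_force" is the grip in N (left out, the last holds). Time passes only in rows, so rows that do not move let the fingers close, or fill a call up. It gives the time, the measured TCP pose, the force and the opening at its end, in the units of the state.
- robot.observe(): the state, without advancing time (a new reading comes with each control period).
- robot.read_camera(name): name is "scene" or "side" or "wrist"; returns the picture (420x560x3 uint8, red, green, blue); there is no depth.
- robot.get_calibration(name): a dict with "mtx" (3x3 intrinsics, pixels), "k1" (the pictures are not rectified: a ray, as slopes to the right and down, at radius r is drawn at 1 + k1 r^2 times it, then the intrinsics apply), "view" (4x4, takes a point from world to camera coordinates). Camera axes: x right, y up, looking along -z (the intrinsics and any distortion apply to the point x, -y, -z); pixel columns grow to the right and rows downward; lengths in m; the calibration is good to about 2 mm. A picture is of the moment at which its call begins: read the wrist's pose just before it. get_calibration takes no time and is no camera call; for the wrist camera it gives the pose at the moment of the call.
- robot.hand_in(): hands the job in, once; it reports no verdict.
Trained networks look in the newest picture that a camera, given by its name, has taken for a name from the list of things; names that differ only in an ending like _2 or _b are one class to them, and where a whole thing is asked for, a point or a joint stands for the part that bears it (a point fixed in the world has none). Each returns a list of dicts, best first, with "score" (0 to 1); they miss things now and then, are a little off and sometimes report something else, mostly with a low value. They report only what shows in the picture. A call takes as long as a camera call.
- robot.spot_in(camera, label): "point" ([column, row] in pixels, amid what is visible of it).
The state is a dict: "time": time; "qpos": joint angles; "qvel": joint speeds; "joint_efforts": joint torques, N m; "tool_pos": TCP position; "tool_rot": TCP orientation; "contact_force": force on the tool from outside, world axes, zero at the start; "torque": the same for the moment, N m; "opening": finger opening in m.
Only numpy, scipy, OpenCV 4.12 (cv2) and the standard library are available. Lean on these libraries where they do the work, as an engineer would, in place of code of your own. Each camera call takes 0.05 s, during which the arm holds its last target.

## Task

First clear the bottle and the cup out of the wooden caddy into the side tray, standing upright; then lay the light blank from the carving board square on the cork-lined place at the back of the caddy, and after that take the dark blank out of the caddy and lay it square in the middle of the carving board's cork pad. Finally put the bottle and the cup back in the caddy, each standing exactly where it stood before. Keep both upright throughout and leave the red roll between them alone.

Things in the scene. Friction and masses are not known exactly. Their poses are not given: they have to be found in the camera images.
- cup_c (a point): empty white plastic cup with a thin dark band, open at the top, 68 mm in diameter, 132 mm tall, 0.16 kg, mouth up. Point on its axis 100 mm above its underside, the height at which to grasp it round the outside (lower down, its rim would meet the gripper's body); z up. Stands at one end of the front row of the caddy, left or right of the roll
- bottle_c (a point): closed amber bottle with a white cap, 65 mm in diameter, 121 mm tall (full width up to 96 mm, the cap above is 52 mm wide), 0.12 kg. Point on its axis 78 mm above its underside, the height at which to grasp it round the body (lower down, its cap would meet the gripper's body); z up. Stands at the other end of the caddy's front row
- light_blank_c (a point): light wooden carving blank, 45 x 110 x 38 mm (x, y, z), at first lying in the middle of the carving board. Point at its centre, 19 mm above its underside; x across the 45 mm width, y along its length, z up
- dark_blank_c (a point): dark wooden carving blank, 50 x 75 x 28 mm (x, y, z), at first lying in the rear row of the caddy close behind the bottle or the cup. Point at its centre, 14 mm above its underside; x across the 50 mm width, y along its length, z up
- caddy: wooden storage caddy, fixed, 210 x 276 mm (x, y). Origin under its centre on the worktop; x points to its rear, y along its length. Floor top 8 mm above the worktop, rim 6 mm thick and 20 mm high all round. Front row at x = -0.050: bottle and cup near y = +0.08 and y = -0.08, the roll at y = 0 between two dividers 5 mm thick, 19 mm high, at y = +-0.032. Rear row at x = +0.022: one blank place near y = +0.066, the other near y = -0.066
- liner: cork-lined empty blank place in the rear row of the caddy, a cork pad 60 x 122 x 2 mm (x, y, z), fixed. Origin at the centre of its underside, on the caddy's floor; its top is 2 mm higher. Axes along those of the caddy
- side_tray: empty dark steel tray, fixed, 120 x 210 mm (x, y) outside, walls 4 mm thick and 20 mm high, top of its floor 9 mm above the worktop. Origin under its centre on the worktop; y along its length. Room for bottle and cup side by side along y
- board: dark wooden carving board, fixed, 160 x 200 mm (x, y), 12 mm thick, with a cork pad 70 x 130 mm in its middle whose top is 14 mm above the worktop. Origin under its centre on the worktop; y along its length. A small yellow sanding sleeve (26 mm in diameter, 30 mm tall) stands near one corner
- roll_c (a point): red roll of abrasive, 52 mm in diameter, 49 mm tall, standing between bottle and cup in the caddy; stays there. Point on its axis 24 mm above its underside

How it is judged:
On the way, in this order (a step that is already met when the one before it is completed fails the run):
1. bottle and cup stand upright in the side tray, let go (x of cup_c in the frame of side_tray between -0.06 and 0.06 m and y of cup_c in the frame of side_tray between -0.105 and 0.105 m and z of cup_c in the frame of side_tray below 0.117 m and angle between each of cup_c, bottle_c's own z axis and vertical below 0.1 rad and x of bottle_c in the frame of side_tray between -0.06 and 0.06 m and y of bottle_c in the frame of side_tray between -0.105 and 0.105 m and z of bottle_c in the frame of side_tray below 0.095 m and contact force between the fingers and cup below 0.05 N and contact force between the fingers and bottle below 0.05 N), for 0.2 s.
2. the light blank lies on the cork-lined place in the caddy, let go (horizontal distance between light_blank_c and liner below 0.015 m and angle between the y axis of light_blank_c and the y axis of liner, either way round below 0.2 rad and z of light_blank_c in the frame of liner below 0.025 m and angle between light_blank_c's own z axis and vertical below 0.1 rad and contact force between the fingers and light_blank below 0.05 N), for 0.2 s.
3. the dark blank lies on the carving board, let go (horizontal distance between dark_blank_c and board below 0.015 m and angle between the y axis of dark_blank_c and the y axis of board, either way round below 0.2 rad and z of dark_blank_c in the frame of board below 0.032 m and angle between dark_blank_c's own z axis and vertical below 0.1 rad and contact force between the fingers and dark_blank below 0.05 N), for 0.2 s.
At the end, for the whole second after the job is handed in: Bottle and cup upright in the caddy within 15 mm of where each stood at the start; light blank flat within 15 mm and 0.2 rad of the cork-lined place; dark blank flat within 15 mm and 0.2 rad of the middle of the carving board; all let go and at rest (horizontal distance between light_blank_c and liner below 0.015 m and angle between the y axis of light_blank_c and the y axis of liner, either way round below 0.2 rad and z of light_blank_c in the frame of liner below 0.025 m and angle between each of light_blank_c, dark_blank_c, cup_c, bottle_c's own z axis and vertical below 0.1 rad and horizontal distance between dark_blank_c and board below 0.015 m and angle between the y axis of dark_blank_c and the y axis of board, either way round below 0.2 rad and z of dark_blank_c in the frame of board below 0.032 m and distance of each of cup_c, bottle_c from where it was at the start of the episode below 0.015 m and linear speed of each of cup, bottle, light_blank, dark_blank below 0.02 m/s); the robot touches nothing.
It fails at once if the bottle or the cup is tipped over (more than 0.6 rad) (angle between any of cup_c, bottle_c's own z axis and vertical above 0.6 rad).
It fails at once if the red roll is moved more than 20 mm (distance of roll_c from where it was at the start of the episode above 0.02 m).
It also fails if it takes over 144 s, if anything falls off the work surface, if the arm or the gripper's body presses on something with over 40 N, if the wrist force passes 120 N, or if a joint passes its speed limit or range.

## Working session

There is one attempt and no reset: what is moved stays moved. The work goes in short steps, Python scripts to look and compute and a tool call to move; the robot and the scene stay as the last step left them, time stands still between calls to the robot, and variables do not carry over. Pictures are saved under pics/ and viewed, and the job is handed in when it is done.

Besides the shell and the picture viewer there is one more tool, called after ">>>" in YAML: its name, and indented under it one key for each argument. play_rows: Moves the arm, as the interface text tells. Its arguments: {"type":"object","properties":{"moves":{"type":"array"},"grip_force":{"type":"number"}},"required":["moves"]}

```bash
ls; mkdir -p pics
cat > h.py <<'E'
import numpy as np, cv2
from cell import robot
def shot(n,f):
    s=robot.observe(); c=robot.get_calibration(n); im=robot.read_camera(n)
    cv2.imwrite('pics/'+f,im[:,:,::-1]); return s,c,im
def ray(c,uv):
    K=np.array(c['mtx']);k=c['k1']
    d=np.array([(uv[0]-K[0,2])/K[0,0],(uv[1]-K[1,2])/K[1,1]])
    x=d.copy()
    for _ in range(30): x=d/(1+k*(x@x))
    V=np.array(c['view']);R=V[:3,:3];t=V[:3,3]
    return -R.T@t, R.T@np.array([x[0],-x[1],-1.])
def atz(c,uv,z):
    o,d=ray(c,uv); return o+d*(z-o[2])/d[2]
def proj(c,p):
    K=np.array(c['mtx']);V=np.array(c['view']);q=V[:3,:3]@np.array(p)+V[:3,3]
    x=np.array([q[0],-q[1]])/-q[2]; x=x*(1+c['k1']*(x@x))
    return np.array([K[0,0]*x[0]+K[0,2],K[1,1]*x[1]+K[1,2]])
E
python3 - <<'E'
from h import *
for n in ['scene','side','wrist']:
    s,c,im=shot(n,n+'0.png')
    print(n,np.round(c['mtx'],1).tolist(),c['k1'],np.round(c['view'],3).tolist())
    for l in ['cup_c','bottle_c','light_blank_c','dark_blank_c','caddy','liner','side_tray','board','roll_c']:
        print(l,[(round(d['score'],2),np.round(d['point'],0).tolist()) for d in robot.spot_in(n,l)][:3])
print(s)
E
```

```text
pics
scene [[438.3, 0.0, 278.1], [0.0, 438.3, 215.6], [0.0, 0.0, 1.0]] -0.046373574756467674 [[0.834, -0.552, 0.006, -0.445], [0.403, 0.616, 0.677, -0.308], [-0.377, -0.562, 0.736, -0.797], [0.0, 0.0, 0.0, 1.0]]
cup_c [(0.8, [187.0, 166.0])]
bottle_c []
light_blank_c [(0.64, [316.0, 345.0])]
dark_blank_c [(0.7, [216.0, 176.0])]
caddy [(0.97, [237.0, 189.0]), (0.31, [224.0, 207.0])]
liner [(0.67, [251.0, 209.0])]
side_tray [(0.65, [359.0, 261.0])]
board [(0.9, [317.0, 368.0]), (0.32, [358.0, 263.0])]
roll_c [(0.59, [202.0, 199.0])]
side [[417.4, 0.0, 274.9], [0.0, 417.4, 207.4], [0.0, 0.0, 1.0]] -0.07516370442522365 [[0.986, -0.168, -0.005, -0.528], [0.102, 0.573, 0.813, -0.174], [-0.134, -0.802, 0.582, -0.923], [0.0, 0.0, 0.0, 1.0]]
cup_c [(0.91, [229.0, 162.0])]
bottle_c [(0.96, [241.0, 200.0])]
light_blank_c [(0.61, [259.0, 333.0])]
dark_blank_c [(0.79, [260.0, 184.0]), (0.25, [257.0, 332.0])]
caddy [(0.68, [280.0, 201.0])]
liner [(0.49, [268.0, 209.0])]
side_tray [(0.59, [335.0, 264.0])]
board [(0.72, [262.0, 359.0])]
roll_c []
wrist [[353.4, 0.0, 284.4], [0.0, 353.4, 213.4], [0.0
[... 223 characters left out ...]
side_tray []
board []
roll_c []
{'time': 1.0, 'qpos': array([ 1.10198901e+00,  3.41981896e-01,  1.52411260e+00, -8.14560221e-06,
        1.27540637e+00, -1.46004473e-01]), 'qvel': array([ 7.40860727e-04, -1.09296255e-03,  4.62900833e-05,  1.29604195e-03,
        1.17697205e-03,  1.98736104e-03]), 'joint_efforts': array([ 1.26003524e-04, -4.31138420e+01, -2.44481367e+01,  7.20585999e-02,
        4.82297782e-02,  5.07960794e-05]), 'tool_pos': array([0.16653193, 0.49789885, 0.2267455 ]), 'tool_rot': array([1.34009121, 1.57070421, 1.01729074]), 'contact_force': array([-0.05409433,  0.74047923,  0.60752396]), 'torque': array([ 0.04214678, -0.0131515 , -0.02060349]), 'opening': 0.0917516268742986}
```

View pics/scene0.png

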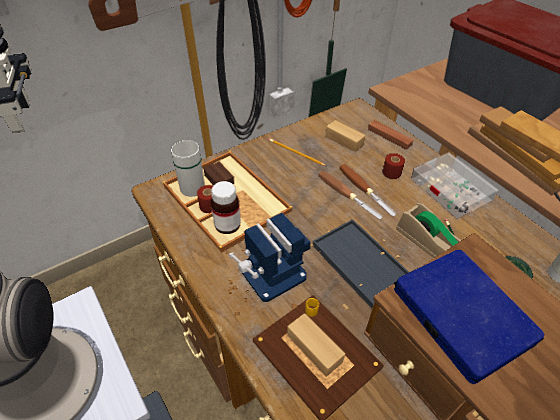

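View pics/side0.png

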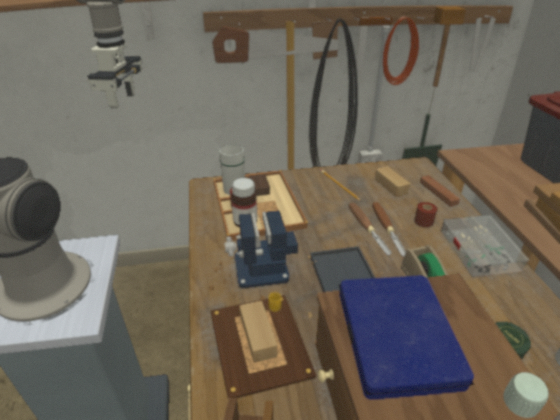

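View pics/wrist0.png

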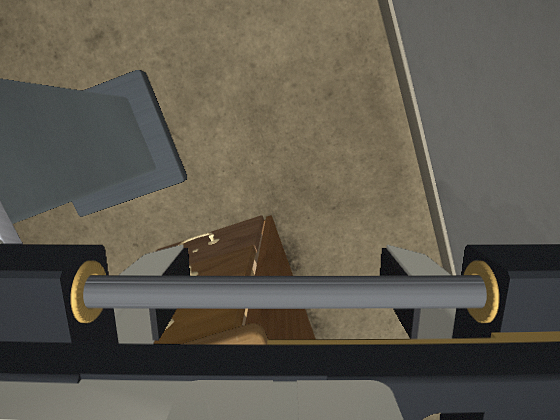

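Run:
```python
import cv2
a=cv2.imread('pics/scene0.png');
cv2.imwrite('pics/s1.png',cv2.resize(a[130:260,150:310],None,fx=5,fy=4.6,interpolation=cv2.INTER_CUBIC) if 0 else cv2.resize(a[130:250,150:310],None,fx=5,fy=5,interpolation=cv2.INTER_CUBIC))
cv2.imwrite('pics/s2.png',cv2.resize(a[215:420,240:420],None,fx=2.9,fy=2.9,interpolation=cv2.INTER_CUBIC))
a=cv2.imread('pics/side0.png');
cv2.imwrite('pics/s3.png',cv2.resize(a[140:260,200:360],None,fx=5,fy=5,interpolation=cv2.INTER_CUBIC))
cv2.imwrite('pics/s4.png',cv2.resize(a[230:400,200:400],None,fx=3.5,fy=3.5,interpolation=cv2.INTER_CUBIC))
```

```text
(no output)
```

View pics/s1.png

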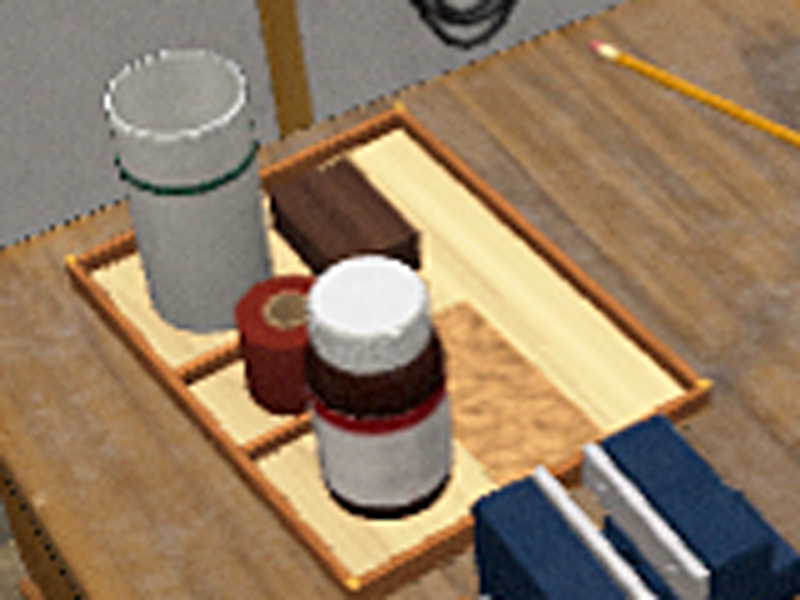

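View pics/s2.png

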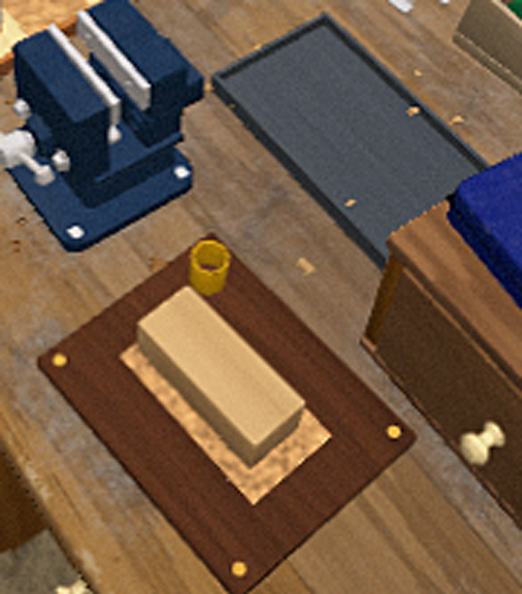

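View pics/s3.png

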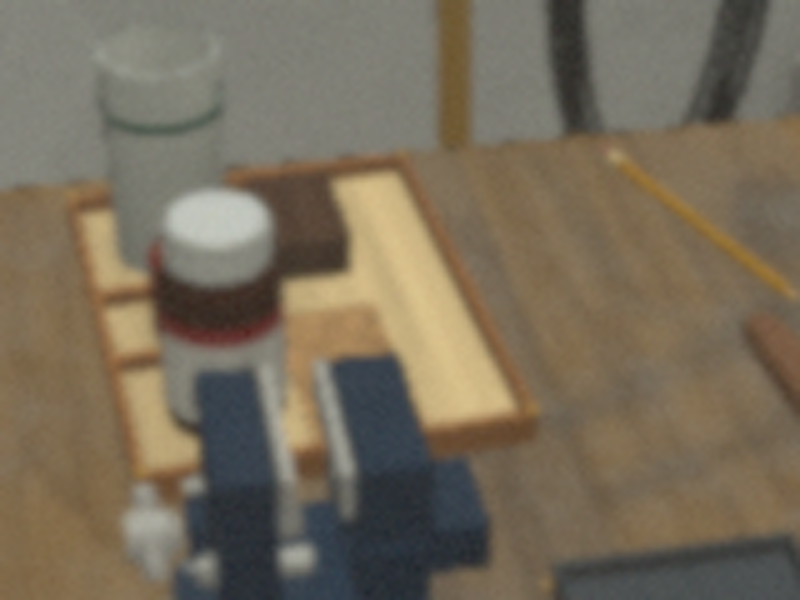

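View pics/s4.png

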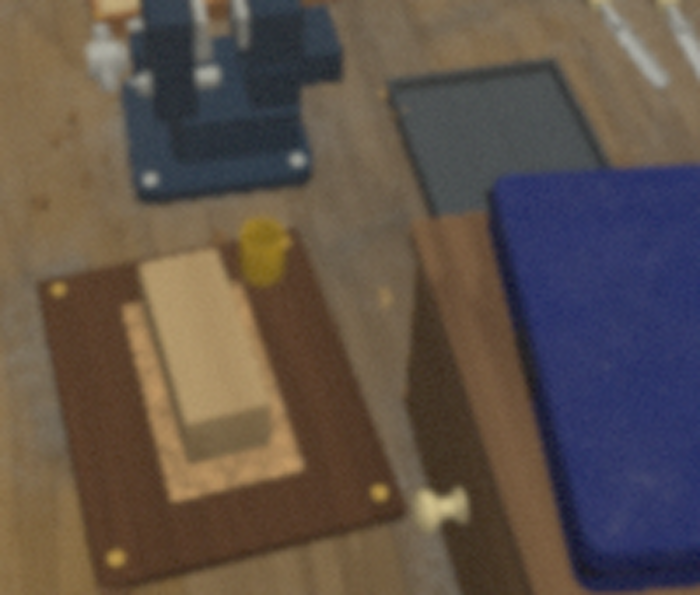

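```bash
cat > fit.py <<'E'
from h import *
from scipy.optimize import least_squares
S=robot.get_calibration('scene');D=robot.get_calibration('side')
s1=lambda a:(np.array(a)/5+[150,130]);s2=lambda a:np.array(a)/2.9+[240,215]
s3=lambda a:np.array(a)/5+[200,140];s4=lambda a:np.array(a)/3.5+[200,230]
def fit(obs,g):
    def f(x):
        r=[];c,s=np.cos(x[2]),np.sin(x[2])
        for cam,px,p in obs:
            q=[x[0]+c*p[0]-s*p[1],x[1]+s*p[0]+c*p[1],p[2]]; r+=list(proj(cam,q)-px)
        return r
    o=least_squares(f,g,loss='soft_l1'); return o.x,np.round(o.fun if 0 else f(o.x),1)
def rect(hx,hy,z): return [(-hx,hy,z),(hx,hy,z),(hx,-hy,z),(-hx,-hy,z)]
def mk(cam,fn,pts,R): return [(cam,fn(p),r) for p,r in zip(pts,R) if p is not None]
R=rect(.105,.138,.02)
print('caddy',*fit(mk(S,s1,[(70,262),(400,105),(710,385),(350,585)],R)+mk(D,s3,[(72,195),(405,157),(537,410),None],R),[.6,.2,0]))
R=rect(.08,.1,.012)
print('board',*fit(mk(S,s2,[(38,362),(212,236),(413,437),(232,590)],R)+mk(D,s4,[(40,283),(297,230),(402,512),(102,587)],R),[.6,-.2,0]))
R=rect(.06,.105,.02)
print('tray',*fit(mk(S,s2,[(213,80),(323,13),None,None],R)+mk(D,s4,[(388,82),(553,62),None,None],R),[.6,-.2,0]))
R=rect(.0225,.055,.052)
print('light',*fit(mk(S,s2,[(137,322),(190,288),(304,405),(252,440)],R)+mk(D,s4,[(138,262),(218,250),(268,405),(190,432)],R),[.6,-.2,0]))
print('dark', *[np.round(atz(S,s1(p),.036),4) for p in [(270,190),(345,157),(418,237),(330,272)]])
print('dark side', *[np.round(atz(D,s3(p),.036),4) for p in [(330,180),(347,242)]])
print('cup',atz(S,s1((176,93)),.14),atz(D,s3((160,55)),.14))
print('bottle',atz(S,s1((368,297)),.129),atz(D,s3((219,215)),.129))
print('roll',atz(S,s1((289,308)),.057))
for n,p in [('vise',(120,110)),('vb',(185,170)),('vf',(75,250))]: print(n,atz(S,s2(p),.0))
print('drawer',atz(S,s2((388,240)),.1),atz(S,s2((362,343)),.0))
E
python3 fit.py
```

```text
caddy [0.52323279 0.22386308 0.07139871] [-1.1 -0.9  0.5 -0.7  0.5  0.1  0.1  0.9 -1.1 -0.4  0.  -1.7  0.4  0.6]
board [ 0.46411277 -0.23821599  0.08998213] [-1.3 -1.7  0.3 -2.   2.2  0.2  1.2  3.4 -1.8 -1.2 -0.  -1.1  1.1 -0.1
 -3.1  0.3]
tray [ 0.67921603 -0.12611638  0.04482481] [ 0.1 -0.2  1.   0.  -1.1  0.5 -0.  -1.2]
light [ 0.46305209 -0.2319857   0.09709905] [ 0.2 -0.1 -0.1 -1.7  1.  -0.2  0.8  3.  -0.1  0.4 -0.5 -0.9  0.1  0.3
 -2.5 -1.7]
dark [0.5154 0.3252 0.036 ] [0.561  0.3271 0.036 ] [0.5624 0.2509 0.036 ] [0.5123 0.2525 0.036 ]
dark side [0.563  0.3143 0.036 ] [0.5623 0.2462 0.036 ]
cup [0.46585196 0.29902864 0.14      ] [0.46730719 0.29102791 0.14      ]
bottle [0.47985788 0.13689892 0.129     ] [0.48277936 0.13944955 0.129     ]
roll [0.47500579 0.22007264 0.057     ]
vise [0.54495419 0.00380793 0.        ]
vb [ 0.55427924 -0.07114232  0.        ]
vf [ 0.44664015 -0.08446514  0.        ]
drawer [ 0.58577722 -0.2409046   0.1       ] [ 0.57157021 -0.25542236  0.        ]
```

```bash
cat > nav.py <<'E'
import sys
from h import *
from scipy.spatial.transform import Rotation as Ro
def st():
    s=robot.observe(); R=Ro.from_euler('xyz',s['tool_rot']).as_matrix(); return s,R
def go(x,y,z,yaw):  # yaw: world angle of jaw axis (mod pi)
    s,R=st(); j=R[:,1]; cur=np.arctan2(j[1],j[0]); d=(yaw-cur+np.pi/2)%np.pi-np.pi/2
    # turn about tool x (down) by a => world yaw -a
    R2=R@Ro.from_euler('x',-d).as_matrix()
    dp=np.array([x,y,z])-s['tool_pos']
    print('t',round(s['time'],2),'pos',np.round(s['tool_pos'],4),'open',round(s['opening'],4),'F',np.round(s['contact_force'],1),'toolx',np.round(R[:,0],3),'jawyaw',round(cur,3))
    print('turn deg',round(np.degrees(-d),2),'shift before turn',np.round(R.T@dp*1000,1),'after turn',np.round(R2.T@dp*1000,1))
if __name__=='__main__': go(*map(float,sys.argv[1:5]))
E
python3 nav.py .4668 .297 .20 0.0714
python3 - <<'E'
from h import *
from scipy.optimize import least_squares
S=robot.get_calibration('scene');D=robot.get_calibration('side')
s2=lambda a:np.array(a)/2.9+[240,215]
s4=lambda a:np.array(a)/3.5+[200,230]
f=lambda v:np.r_[proj(S,[v[0],v[1],v[2]])-s2((388,240)),proj(S,[v[0],v[1],v[3]])-s2((362,343)),proj(D,[v[0],v[1],v[2]])-s4((412,217)),proj(D,[v[0],v[1],v[3]])-s4((407,398))]
o=least_squares(f,[.6,-.25,.1,0]);print('cab',o.x,o.fun.round(1))
# vise top corners triangulated: s1 scene (660,418) rear jaw top far?; side s3 (395,355)
def tri(a,b):
    f=lambda v:np.r_[proj(S,v)-a,proj(D,v)-b]
    o=least_squares(f,[.55,0,.1]);return o.x.round(3),o.fun.round(1)
s1=lambda a:(np.array(a)/5+[150,130]);s3=lambda a:np.array(a)/5+[200,140]
print(tri(s1((660,418)),s3((395,355))),tri(s1((540,468)),s3((262,365))), tri(s1((475,510)),s3((200,375))))
#blue box top
print(tri((447,250),(345,283)),tri((397,288),(341,290)))
E
```

```text
t 1.5 pos [0.1665 0.4979 0.2268] open 0.092 F [-0.1  0.  -0. ] toolx [ 0.  0. -1.] jawyaw 1.248
turn deg 67.41 shift before turn [ 26.7 -95.3 348.5] after turn [ 26.7 285.2 221.8]
cab [ 0.56891987 -0.25458705  0.13913318  0.00125884] [ 1.8 -1.8 -1.2  0.1  0.7  1.9 -2.1 -0.5]
(array([0.546, 0.006, 0.131]), array([ 0.1, -0.3, -0.2,  0.2])) (array([0.488, 0.007, 0.134]), array([-0.1,  0.2,  0.1, -0.2])) (array([0.459, 0.007, 0.129]), array([ 0.4, -0.9, -0.7,  0.8]))
(array([ 0.605, -0.321,  0.263]), array([ -9.5,  21.8,  14.2, -17.8])) (array([ 0.603, -0.269,  0.156]), array([ 0.3, -0.6, -0.4,  0.5]))
```

>>> play_rows:
  moves:
    - [[0,0,0,8.43,1],[0,0,0,8.43,1],[0,0,0,8.43,1],[0,0,0,8.43,1],[0,0,0,8.43,1],[0,0,0,8.43,1],[0,0,0,8.43,1],[0,0,0,8.4,1],[0,0.02,0.015,0,1],[0,0.03,0.02,0,1]]
  grip_force: 15

```text
time: 2.5
tool_pos: [0.2162, 0.4661, 0.2266]
tool_rot: [-2.436, 1.569, 2.322]
contact_force: [1.4, 1.2, -0.8]
opening: 0.0919
```

```bash
python3 nav.py .4668 .297 .22 0.0714
```

```text
t 2.5 pos [0.2162 0.4661 0.2266] open 0.0919 F [ 1.4  1.2 -0.8] toolx [-0.001  0.001 -1.   ] jawyaw 0.046
turn deg -1.47 shift before turn [  6.2 242.6 180.4] after turn [  6.2 237.9 186.6]
```

>>> play_rows:
  moves:
    - [[0,0.027,0.0205,-1.4,1],[0,0.027,0.0205,0,1],[0,0.027,0.0205,0,1],[0,0.027,0.0205,0,1],[0,0.027,0.0205,0,1],[0,0.027,0.0205,0,1],[0,0.027,0.0205,0,1],[0,0.027,0.0205,0,1],[0,0.023,0.022,0,1],[0,0,0,0,1]]

```text
time: 3.5
tool_pos: [0.4798, 0.2875, 0.2265]
tool_rot: [2.339, 1.568, 0.838]
contact_force: [0.2, -0.2, 0.1]
opening: 0.0916
```

```bash
python3 nav.py .4668 .297 .22 0.0714
python3 - <<'E'
from h import *
s,c,im=shot('wrist','w1.png')
for l in ['cup_c','bottle_c','dark_blank_c','roll_c']: print(l,[(round(d['score'],2),np.round(d['point'],0).tolist()) for d in robot.spot_in('wrist',l)][:2])
E
```

```text
t 3.5 pos [0.4798 0.2875 0.2265] open 0.0916 F [ 0.2 -0.2  0.1] toolx [ 0.002  0.002 -1.   ] jawyaw 0.07
turn deg -0.11 shift before turn [  6.5 -12.3 -10.4] after turn [  6.5 -12.3 -10.4]
cup_c [(0.74, [267.0, 194.0])]
bottle_c [(0.81, [275.0, 327.0])]
dark_blank_c [(0.98, [343.0, 188.0]), (0.27, [276.0, 258.0])]
roll_c [(0.68, [274.0, 257.0])]
```

View pics/w1.png

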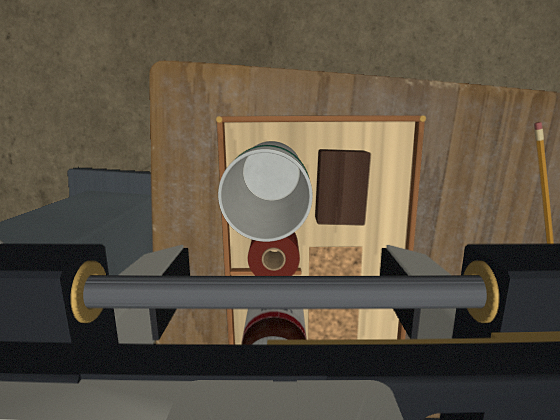

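Run:
```python
from h import *
c=robot.get_calibration('wrist')
for n,p,z in [('cupC',(265.5,193),.14),('L',(219,193),.14),('R',(312,193),.14),('top',(268,142),.14),('bot',(265,242),.14),('dark',(319,150),.036),('',(369,152),.036),('',(366,225),.036),('',(316,222),.036),('caddyL',(219,118),.02),('caddyR',(423,118),.02),('roll',(274,259),.057)]:
    print(n,np.round(atz(c,p,z),4))
```

```text
cupC [0.462  0.3091 0.14  ]
L [0.4293 0.3066 0.14  ]
R [0.4947 0.3115 0.14  ]
top [0.4615 0.3445 0.14  ]
bot [0.4639 0.2727 0.14  ]
dark [0.5074 0.335  0.036 ]
 [0.5565 0.3368 0.036 ]
 [0.5633 0.2627 0.036 ]
 [0.5116 0.2621 0.036 ]
caddyL [0.4062 0.358  0.02  ]
caddyR [0.6105 0.3739 0.02  ]
roll [0.4714 0.2268 0.057 ]
```

```bash
python3 nav.py .4645 .304 .089 0.0714
```

```text
t 3.75 pos [0.4762 0.2907 0.2269] open 0.0917 F [ 0.8 -0.   0.3] toolx [ 0.     0.003 -1.   ] jawyaw 0.075
turn deg 0.18 shift before turn [138.  -10.8 -13.8] after turn [138.  -10.8 -13.7]
```

>>> play_rows:
  moves:
    - [[0,-0.004,-0.006,0,1],[0,-0.005,-0.006,0,1],[0.02,0,0,0,1],[0.02,0,0,0,1],[0.02,0,0,0,1],[0.02,0,0,0,1],[0.02,0,0,0,1],[0.018,0,0,0,1],[0.01,0,0,0,1],[0,0,0,0,1]]

```text
time: 4.75
tool_pos: [0.4579, 0.3133, 0.0976]
tool_rot: [2.514, 1.563, 1.031]
contact_force: [0.1, -0.0, 0.5]
opening: 0.0917
```

```bash
python3 nav.py .466 .303 .089 0.0714;python3 - <<'E'
from h import *
s,c,im=shot('wrist','w2.png')
s,c,im=shot('scene','sc2.png')
E
python3 nav.py .466 .303 .089 0.0714
```

```text
t 4.75 pos [0.4579 0.3133 0.0976] open 0.0917 F [ 0.1 -0.   0.5] toolx [ 0.004  0.007 -1.   ] jawyaw 0.088
turn deg 0.95 shift before turn [ 8.5  7.1 11. ] after turn [ 8.5  7.3 10.9]
t 4.85 pos [0.459  0.3135 0.099 ] open 0.092 F [-0.4 -0.6  0.7] toolx [ 0.006  0.008 -1.   ] jawyaw 0.088
turn deg 0.94 shift before turn [10.   6.  11.2] after turn [10.   6.2 11.1]
```

View pics/w2.png

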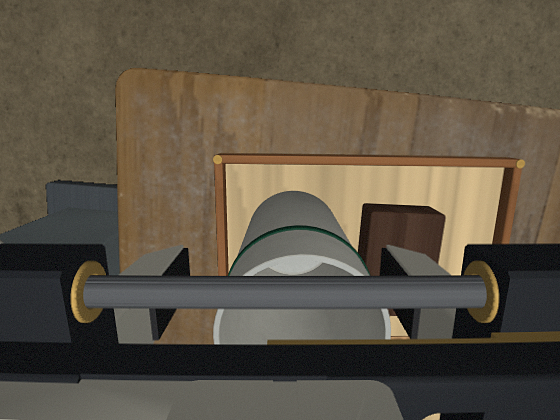

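View pics/sc2.png

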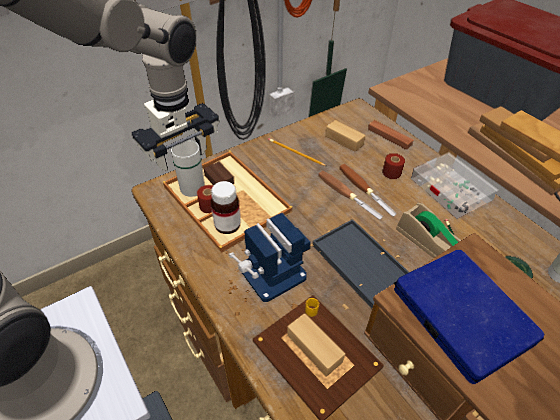

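>>> play_rows:
  moves:
    - [[0,0.003,0.005,0.9,1],[0,0.0035,0.006,0,1],[0,0,0,0,1],[0.004,0,0,0,1],[0.004,0,0,0,1],[0,0,0,0,1],[0,0,0,0,1],[0,0,0,0,1],[0,0,0,0,1],[0,0,0,0,1]]

```text
time: 5.85
tool_pos: [0.4689, 0.3029, 0.0936]
tool_rot: [2.22, 1.555, 0.719]
contact_force: [0.6, -0.0, -0.1]
opening: 0.0918
```

```bash
python3 nav.py .466 .303 .089 0.0714;python3 - <<'E'
from h import *
s,c,im=shot('wrist','w3.png')
E
python3 nav.py .466 .303 .089 0.0714
```

```text
t 5.85 pos [0.4689 0.3029 0.0936] open 0.0918 F [ 0.6 -0.  -0.1] toolx [ 0.012  0.01  -1.   ] jawyaw 0.07
turn deg -0.08 shift before turn [ 4.6 -2.9 -0.2] after turn [ 4.6 -2.9 -0.2]
t 5.9 pos [0.4689 0.3029 0.0936] open 0.0922 F [-0.7 -0.7 -0.2] toolx [ 0.012  0.011 -1.   ] jawyaw 0.07
turn deg -0.08 shift before turn [ 4.6 -3.  -0.2] after turn [ 4.6 -3.  -0.2]
```

View pics/w3.png

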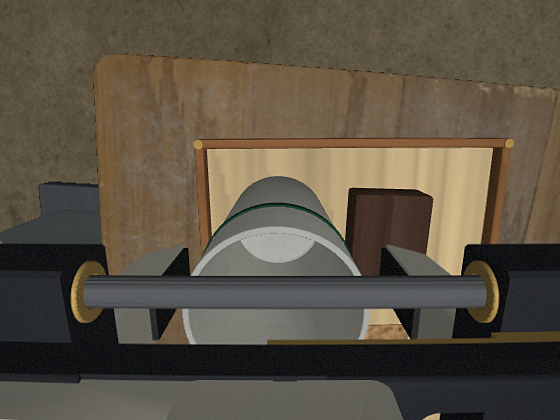

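>>> play_rows:
  moves:
    - [[0.003,-0.003,0,0,1],[0.002,0,0,0,1],[0,0,0,0,0.5],[0,0,0,0,0],[0,0,0,0,-0.5],[0,0,0,0,-1],[0,0,0,0,-1],[0,0,0,0,-1],[0,0,0,0,-1],[0,0,0,0,-1]]
  grip_force: 15

```text
time: 6.9
tool_pos: [0.4655, 0.3028, 0.0881]
tool_rot: [2.238, 1.555, 0.737]
contact_force: [-0.4, -0.7, 0.1]
opening: 0.066
```

```bash
python3 nav.py .466 .303 .235 0.0714
```

```text
t 6.9 pos [0.4655 0.3028 0.0881] open 0.066 F [-0.4 -0.7  0.1] toolx [ 0.011  0.01  -1.   ] jawyaw 0.07
turn deg -0.08 shift before turn [-146.9    2.3   -1.6] after turn [-146.9    2.3   -1.6]
```

>>> play_rows:
  moves:
    - [[-0.008,0,0,0,-1],[-0.015,0,0,0,-1],[-0.02,0,0,0,-1],[-0.025,0,0,0,-1],[-0.025,0,0,0,-1],[-0.025,0,0,0,-1],[-0.02,0,0,0,-1],[-0.008,0,0,0,-1],[0,0,0,0,-1],[0,0,0,0,-1]]

```text
time: 7.9
tool_pos: [0.4621, 0.3002, 0.2407]
tool_rot: [2.321, 1.56, 0.82]
contact_force: [-0.5, 0.5, -1.9]
opening: 0.0658
```

```bash
python3 nav.py .678 -.157 .235 0.045
```

```text
t 7.9 pos [0.4621 0.3002 0.2407] open 0.0658 F [-0.5  0.5 -1.9] toolx [ 0.008  0.008 -1.   ] jawyaw 0.07
turn deg 1.44 shift before turn [  3.6 183.3 471.3] after turn [  3.6 195.1 466.5]
```

>>> play_rows:
  moves:
    - [[0,0.006,0.012,0.7,-1],[0,0.011,0.026,0.7,-1],[0,0.012,0.03,0,-1],[0,0.012,0.03,0,-1],[0,0.012,0.03,0,-1],[0,0.012,0.03,0,-1],[0,0.012,0.03,0,-1],[0,0.012,0.03,0,-1],[0,0.012,0.03,0,-1],[0,0.012,0.03,0,-1]]

```text
time: 8.9
tool_pos: [0.5882, 0.0121, 0.226]
tool_rot: [-1.877, 1.556, 2.879]
contact_force: [0.4, 0.2, -1.7]
opening: 0.0662
```

```bash
python3 nav.py .678 -.157 .235 0.045
```

```text
t 8.9 pos [0.5882 0.0121 0.226 ] open 0.0662 F [ 0.4  0.2 -1.7] toolx [-0.014  0.004 -1.   ] jawyaw 0.044
turn deg -0.04 shift before turn [-10.9  82.1 172.9] after turn [-10.9  82.  173. ]
```

>>> play_rows:
  moves:
    - [[-0.004,0.014,0.026,0,-1],[-0.004,0.014,0.026,0,-1],[0,0.014,0.026,0,-1],[0,0.012,0.026,0,-1],[0,0.01,0.02,0,-1],[0,0.006,0.014,0,-1],[0,0,0.006,0,-1],[0,0,0,0,-1],[0,0,0,0,-1],[0,0,0,0,-1]]

```text
time: 9.9
tool_pos: [0.6613, -0.148, 0.2169]
tool_rot: [-1.794, 1.533, 2.949]
contact_force: [-0.3, 0.6, -1.0]
opening: 0.0662
```

```bash
python3 nav.py .678 -.157 .12 0.045
python3 - <<'E'
from h import *
s,c,im=shot('wrist','w4.png')
print(s['tool_pos'])
for l in ['side_tray']: print(l,[(round(d['score'],2),np.round(d['point'],0).tolist()) for d in robot.spot_in('wrist',l)][:2])
E
```

```text
t 9.9 pos [ 0.6613 -0.148   0.2169] open 0.0662 F [-0.3  0.6 -1. ] toolx [-0.037  0.007 -0.999] jawyaw 0.03
turn deg -0.84 shift before turn [96.2 19.9 10.3] after turn [96.2 19.8 10.6]
[ 0.66131267 -0.14797136  0.21694531]
side_tray [(0.6, [317.0, 124.0])]
```

View pics/w4.png

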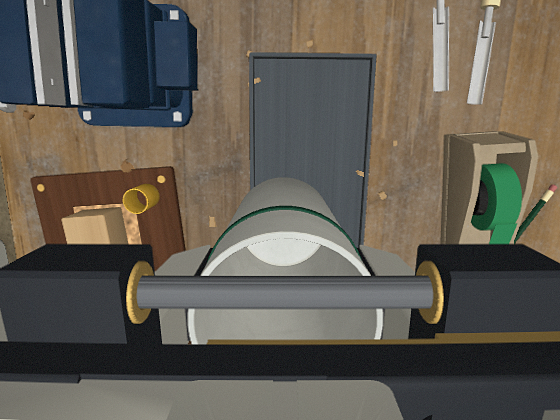

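```bash
python3 - <<'E'
from h import *
c=robot.get_calibration('wrist'); print(robot.observe()['tool_pos'])
for p,z in [((249,54),.02),((376,55),.02),((41,187),.014)]: print(np.round(atz(c,p,z),4))
E
python3 nav.py .68 -.155 .12 0.045
```

```text
[ 0.66151463 -0.147725    0.21729835]
[ 0.6175 -0.017   0.02  ]
[ 0.7365 -0.0146  0.02  ]
[ 0.3911 -0.1532  0.014 ]
t 10.0 pos [ 0.6615 -0.1477  0.2173] open 0.0663 F [-0.6  0.8 -2.3] toolx [-0.036  0.007 -0.999] jawyaw 0.031
turn deg -0.81 shift before turn [96.5 21.7  8.6] after turn [96.5 21.6  8.9]
```

>>> play_rows:
  moves:
    - [[0,0.01,0.003,-0.4,-1],[0,0.01,0.003,-0.4,-1],[0.01,0,0,0,-1],[0.015,0,0,0,-1],[0.015,0,0,0,-1],[0.015,0,0,0,-1],[0.015,0,0,0,-1],[0.015,0,0,0,-1],[0.01,0,0,0,-1],[0,0,0,0,-1]]

```text
time: 11.0
tool_pos: [0.6753, -0.1451, 0.1171]
tool_rot: [-1.821, 1.533, 2.943]
contact_force: [-0.9, -0.5, -2.2]
opening: 0.0662
```

```bash
python3 nav.py .681 -.153 .092 0.045
```

```text
t 11.0 pos [ 0.6753 -0.1451  0.1171] open 0.0662 F [-0.9 -0.5 -2.2] toolx [-0.037  0.007 -0.999] jawyaw 0.052
turn deg 0.39 shift before turn [24.8  6.2  8.4] after turn [24.8  6.3  8.4]
```

>>> play_rows:
  moves:
    - [[0,0.006,0.007,0.3,-1],[0.006,0,0.002,0,-1],[0.006,0,0,0,-1],[0.005,0,0,0,-1],[0.004,0,0,0,-1],[0.002,0,0,0,-1],[0,0,0,0,-1],[0,0,0,0,-1],[0,0,0,0,-1],[0,0,0,0,-1]]

```text
time: 12.0
tool_pos: [0.6826, -0.1546, 0.0945]
tool_rot: [-1.797, 1.538, 2.961]
contact_force: [0.5, 0.3, -1.9]
opening: 0.0663
```

```bash
python3 nav.py .681 -.153 .0895 0.045
```

```text
t 12.0 pos [ 0.6826 -0.1546  0.0945] open 0.0663 F [ 0.5  0.3 -1.9] toolx [-0.033  0.006 -0.999] jawyaw 0.046
turn deg 0.07 shift before turn [ 5.1 -1.3 -1.6] after turn [ 5.1 -1.3 -1.6]
```

>>> play_rows:
  moves:
    - [[0.002,0,0,0,-1],[0.0015,0,0,0,-1],[0.001,0,0,0,-1],[0,0,0,0,-1],[0,0,0,0,-1],[0,0,0,0,0.3],[0,0,0,0,0.6],[0,0,0,0,1],[0,0,0,0,1],[0,0,0,0,1]]

```text
time: 13.0
tool_pos: [0.6832, -0.1548, 0.0912]
tool_rot: [-1.783, 1.54, 2.976]
contact_force: [-0.2, 0.6, -0.5]
opening: 0.0906
```

```bash
python3 nav.py .681 -.153 .0895 0.045
python3 - <<'E'
from h import *
s,c,im=shot('wrist','w5.png')
s,c,im=shot('scene','sc5.png')
E
python3 nav.py .681 -.153 .0895 0.045
```

```text
t 13.0 pos [ 0.6832 -0.1548  0.0912] open 0.0906 F [-0.2  0.6 -0.5] toolx [-0.03   0.005 -1.   ] jawyaw 0.046
turn deg 0.07 shift before turn [ 1.8 -2.1 -1.8] after turn [ 1.8 -2.1 -1.8]
t 13.1 pos [ 0.6831 -0.1548  0.0912] open 0.0915 F [ 0.1  0.4 -0. ] toolx [-0.03   0.005 -1.   ] jawyaw 0.046
turn deg 0.07 shift before turn [ 1.8 -2.  -1.9] after turn [ 1.8 -2.  -1.9]
```

View pics/sc5.png

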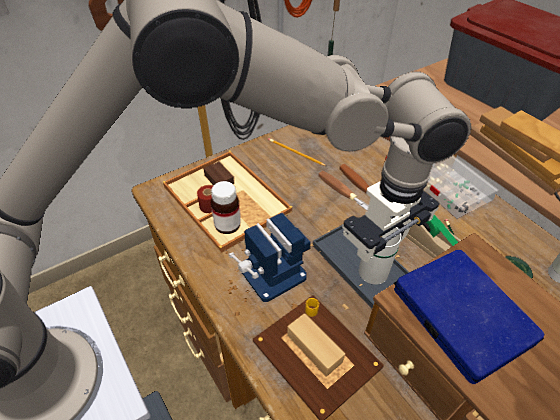

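>>> play_rows:
  moves:
    - [[-0.01,0,0,0,1],[-0.02,0,0,0,1],[-0.025,0,0,0,1],[-0.025,0,0,0,1],[-0.025,0,0,0,1],[-0.015,0,-0.012,0,1],[0,-0.01,-0.024,0,1],[0,-0.02,-0.03,-0.4,1],[0,-0.02,-0.03,-0.4,1],[0,-0.02,-0.03,-0.4,1]]

```text
time: 14.1
tool_pos: [0.6109, -0.0341, 0.2251]
tool_rot: [-1.753, 1.549, 3.021]
contact_force: [0.0, 0.9, -0.2]
opening: 0.0916
```

```bash
python3 nav.py .481 .139 .215 0.0714
```

```text
t 14.1 pos [ 0.6109 -0.0341  0.2251] open 0.0916 F [ 0.   0.9 -0.2] toolx [-0.022  0.003 -1.   ] jawyaw 0.062
turn deg -0.57 shift before turn [  13.4 -118.8 -180.7] after turn [  13.4 -117.  -181.8]
```

>>> play_rows:
  moves:
    - [[0,-0.02,-0.03,-0.5,1],[0,-0.02,-0.03,0,1],[0,-0.02,-0.03,0,1],[0,-0.018,-0.028,0,1],[0,-0.014,-0.022,0,1],[0,-0.01,-0.014,0,1],[0,-0.004,-0.008,0,1],[0,0,0,0,1],[0,0,0,0,1],[0,0,0,0,1]]

```text
time: 15.1
tool_pos: [0.4884, 0.1287, 0.2372]
tool_rot: [-2.024, 1.561, 2.763]
contact_force: [-0.2, -0.6, 0.0]
opening: 0.0919
```

```bash
python3 nav.py .481 .139 .215 0.0714;  python3 - <<'E'
from h import *
s,c,im=shot('wrist','w6.png')
print(s['tool_pos'])
for l in ['bottle_c','roll_c']: print(l,[(round(d['score'],2),np.round(d['point'],0).tolist()) for d in robot.spot_in('wrist',l)][:2])
E
python3 nav.py .481 .139 .215 0.0714
```

```text
t 15.1 pos [0.4884 0.1287 0.2372] open 0.0919 F [-0.2 -0.6  0. ] toolx [-0.009  0.004 -1.   ] jawyaw 0.075
turn deg 0.19 shift before turn [ 22.3  -6.4 -10.7] after turn [ 22.3  -6.4 -10.7]
[0.48835395 0.12869033 0.23717288]
bottle_c [(0.62, [278.0, 188.0])]
roll_c [(0.98, [276.0, 86.0])]
t 15.25 pos [0.4882 0.1287 0.2369] open 0.0919 F [-0.   0.1 -0.3] toolx [-0.01   0.004 -1.   ] jawyaw 0.074
turn deg 0.17 shift before turn [ 22.   -6.2 -10.8] after turn [ 22.   -6.2 -10.7]
```

View pics/w6.png

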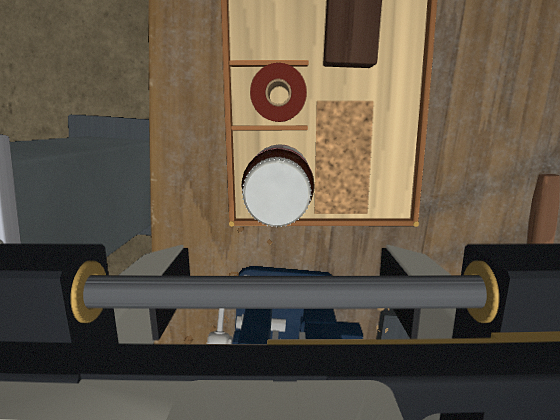

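Run:
```python
from h import *
c=robot.get_calibration('wrist')
P=lambda p,z:np.round(atz(c,p,z),4)
print('cap',P((278,191),.129),'roll',P((278,93),.057))
L=[P(p,.01) for p in [(317,101),(373,101),(369,214),(314,213)]]; print('liner',np.mean(L,0),np.arctan2(*(L[1]-L[0])[[1,0]]),np.arctan2(*(L[2]-L[3])[[1,0]]),L)
print('caddy',P((231,223),.02),P((416,223),.02))
```

```text
cap [0.4815 0.1453 0.129 ] roll [0.4741 0.2223 0.057 ]
liner [0.54795  0.163025 0.01    ] 0.07873910184688102 0.0598958564228566 [array([0.5138, 0.2211, 0.01  ]), array([0.5721, 0.2257, 0.01  ]), array([0.5838, 0.1045, 0.01  ]), array([0.5221, 0.1008, 0.01  ])]
caddy [0.4308 0.0849 0.02  ] [0.6346 0.1007 0.02  ]
```

```bash
python3 nav.py .4815 .1425 .08 0.0714
```

```text
t 15.25 pos [0.4882 0.1287 0.2369] open 0.0919 F [-0.   0.1 -0.3] toolx [-0.01   0.004 -1.   ] jawyaw 0.074
turn deg 0.17 shift before turn [157.   -4.1 -13.6] after turn [157.   -4.2 -13.6]
```

>>> play_rows:
  moves:
    - [[0.005,-0.002,-0.006,0,1],[0.012,-0.001,-0.005,0,1],[0.02,0,0,0,1],[0.022,0,0,0,1],[0.022,0,0,0,1],[0.022,0,0,0,1],[0.02,0,0,0,1],[0.01,0,0,0,1],[0.002,0,0,0,1],[0,0,0,0,1]]

```text
time: 16.25
tool_pos: [0.4826, 0.1409, 0.0945]
tool_rot: [-1.999, 1.559, 2.784]
contact_force: [1.0, -0.6, 0.2]
opening: 0.0916
```

```bash
python3 nav.py .4815 .1425 .068 0.0714;  python3 - <<'E'
from h import *
s,c,im=shot('wrist','w7.png')
E
python3 nav.py .4815 .1425 .068 0.0714
```

```text
t 16.25 pos [0.4826 0.1409 0.0945] open 0.0916 F [ 1.  -0.6  0.2] toolx [-0.011  0.004 -1.   ] jawyaw 0.071
turn deg -0.05 shift before turn [26.5 -0.7 -1.5] after turn [26.5 -0.7 -1.5]
t 16.3 pos [0.4828 0.1409 0.0947] open 0.0919 F [ 0.3 -0.1 -0.4] toolx [-0.011  0.004 -1.   ] jawyaw 0.071
turn deg -0.05 shift before turn [26.8 -0.9 -1.5] after turn [26.8 -0.9 -1.5]
```

View pics/w7.png

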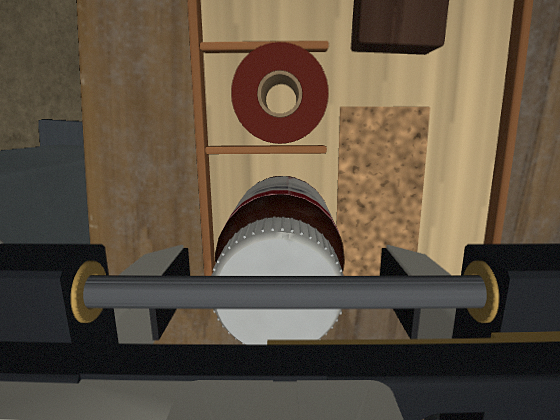

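>>> play_rows:
  moves:
    - [[0.006,-0.0015,-0.001,0,1],[0.008,0,0,0,1],[0.008,0,0,0,1],[0.004,0,0,0,1],[0,0,0,0,1],[0,0,0,0,0.4],[0,0,0,0,-0.4],[0,0,0,0,-1],[0,0,0,0,-1],[0,0,0,0,-1]]

```text
time: 17.3
tool_pos: [0.4822, 0.1422, 0.069]
tool_rot: [-2.282, 1.563, 2.501]
contact_force: [0.3, 0.6, -1.7]
opening: 0.0639
```

```bash
python3 nav.py .4815 .1425 .068 0.0714
```

```text
t 17.3 pos [0.4822 0.1422 0.069 ] open 0.0639 F [ 0.3  0.6 -1.7] toolx [-0.007  0.005 -1.   ] jawyaw 0.07
turn deg -0.06 shift before turn [ 1.  -0.7 -0.3] after turn [ 1.  -0.7 -0.3]
```

>>> play_rows:
  moves:
    - [[0,0,0,0,-1],[-0.006,0,0,0,-1],[-0.015,0,0,0,-1],[-0.022,0,0,0,-1],[-0.025,0,0,0,-1],[-0.025,0,0,0,-1],[-0.025,0,0,0,-1],[-0.022,0,0,0,-1],[-0.012,0,0,0,-1],[0,0,0,0,-1]]

```text
time: 18.3
tool_pos: [0.4826, 0.1413, 0.2294]
tool_rot: [-2.283, 1.563, 2.5]
contact_force: [-0.1, -0.2, -1.8]
opening: 0.0636
```

```bash
python3 nav.py .682 -.06 .23 0.045
```

```text
t 18.3 pos [0.4826 0.1413 0.2294] open 0.0636 F [-0.1 -0.2 -1.8] toolx [-0.007  0.005 -1.   ] jawyaw 0.07
turn deg 1.45 shift before turn [ -2.8 184.7 214.9] after turn [ -2.8 190.1 210.1]
```

>>> play_rows:
  moves:
    - [[0,0.008,0.009,0.7,-1],[-0.001,0.016,0.018,0.7,-1],[-0.002,0.022,0.025,0,-1],[-0.002,0.024,0.028,0,-1],[-0.002,0.024,0.028,0,-1],[-0.002,0.024,0.028,0,-1],[-0.001,0.022,0.026,0,-1],[0,0.02,0.02,0,-1],[0,0.012,0.01,0,-1],[0,0,0,0,-1]]

```text
time: 19.3
tool_pos: [0.6691, -0.057, 0.2236]
tool_rot: [-1.832, 1.548, 2.92]
contact_force: [-1.3, 0.5, -1.3]
opening: 0.0639
```

```bash
python3 nav.py .682 -.06 .12 0.045
```

```text
t 19.3 pos [ 0.6691 -0.057   0.2236] open 0.0639 F [-1.3  0.5 -1.3] toolx [-0.023  0.005 -1.   ] jawyaw 0.039
turn deg -0.32 shift before turn [103.2  15.    4.1] after turn [103.2  15.    4.2]
```

>>> play_rows:
  moves:
    - [[0,0.006,0.002,0,-1],[0.006,0.006,0.004,0,-1],[0.015,0.002,0.001,0,-1],[0.02,0,0,0,-1],[0.02,0,0,0,-1],[0.02,0,0,0,-1],[0.02,0,0,0,-1],[0.015,0,0,0,-1],[0.006,0,0,0,-1],[0,0,0,0,-1]]

```text
time: 20.3
tool_pos: [0.679, -0.0589, 0.092]
tool_rot: [-1.843, 1.542, 2.914]
contact_force: [-1.2, -0.4, -1.5]
opening: 0.0636
```

```bash
python3 nav.py .682 -.063 .073 0.045;  python3 - <<'E'
from h import *
s,c,im=shot('wrist','w8.png')
s,c,im=shot('scene','sc8.png')
E
python3 nav.py .682 -.063 .073 0.045
```

```text
t 20.3 pos [ 0.679  -0.0589  0.092 ] open 0.0636 F [-1.2 -0.4 -1.5] toolx [-0.028  0.007 -1.   ] jawyaw 0.045
turn deg -0.02 shift before turn [18.8  3.4  4.3] after turn [18.8  3.4  4.3]
t 20.4 pos [ 0.6797 -0.0592  0.0933] open 0.0639 F [ 0.2  0.  -2.2] toolx [-0.026  0.006 -1.   ] jawyaw 0.045
turn deg -0.03 shift before turn [20.2  2.7  4.1] after turn [20.2  2.7  4.1]
```

View pics/w8.png

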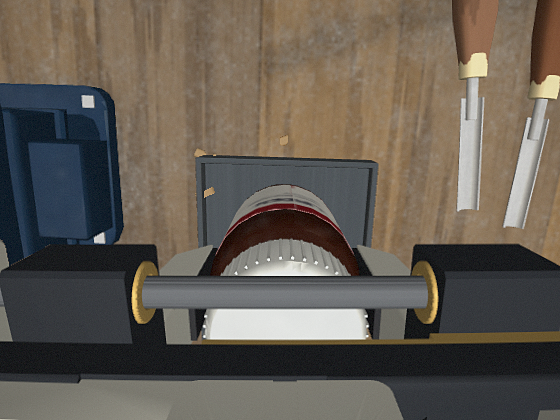

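View pics/sc8.png

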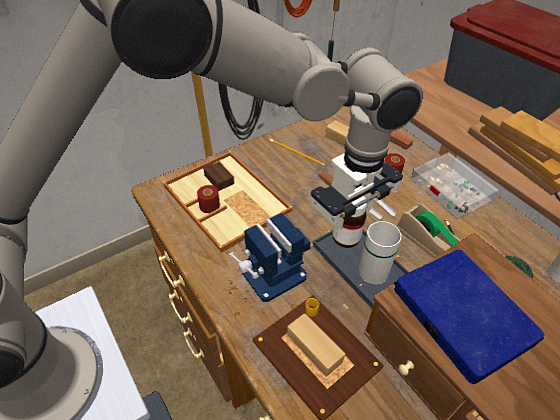

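>>> play_rows:
  moves:
    - [[0.004,0.002,0.003,0,-1],[0.006,0,0.001,0,-1],[0.006,0,0,0,-1],[0.004,0,0,0,-1],[0.002,0,0,0,-1],[0.001,0,0,0,-1],[0,0,0,0,-1],[0,0,0,0,-1],[0,0,0,0,-1],[0,0,0,0,-1]]

```text
time: 21.4
tool_pos: [0.6832, -0.0637, 0.0716]
tool_rot: [-1.852, 1.55, 2.904]
contact_force: [0.3, -0.7, -0.8]
opening: 0.0639
```

```bash
python3 nav.py .682 -.063 .07 0.045
```

```text
t 21.4 pos [ 0.6832 -0.0637  0.0716] open 0.0639 F [ 0.3 -0.7 -0.8] toolx [-0.02   0.005 -1.   ] jawyaw 0.044
turn deg -0.03 shift before turn [ 1.6 -1.2 -0.8] after turn [ 1.6 -1.2 -0.8]
```

Near contact; lower slightly, release, lift.

>>> play_rows:
  moves:
    - [[0.001,0,0,0,-1],[0,0,0,0,-1],[0,0,0,0,0.2],[0,0,0,0,0.6],[0,0,0,0,1],[0,0,0,0,1],[0,0,0,0,1],[-0.008,0,0,0,1],[-0.02,0,0,0,1],[-0.025,0,0,0,1]]

```text
time: 22.4
tool_pos: [0.6828, -0.0637, 0.123]
tool_rot: [-1.845, 1.544, 2.912]
contact_force: [-0.1, -0.5, -0.2]
opening: 0.0917
```

```bash
python3 nav.py .465 -.235 .2 0.09
```

```text
t 22.4 pos [ 0.6828 -0.0637  0.123 ] open 0.0917 F [-0.1 -0.5 -0.2] toolx [-0.026  0.006 -1.   ] jawyaw 0.044
turn deg -2.61 shift before turn [ -72.4 -227.1  160.9] after turn [ -72.4 -234.2  150.5]
```

>>> play_rows:
  moves:
    - [[-0.025,0,0,0,1],[-0.025,0,0,0,1],[-0.025,0,0,0,1],[-0.01,-0.012,0.006,0,1],[0,-0.025,0.013,-0.9,1],[0,-0.03,0.018,-0.9,1],[0,-0.03,0.02,-0.8,1],[0,-0.03,0.02,0,1],[0,-0.03,0.02,0,1],[0,-0.025,0.018,0,1]]

```text
time: 23.4
tool_pos: [0.504, -0.1951, 0.2195]
tool_rot: [-1.87, 1.553, 2.94]
contact_force: [1.0, -0.3, -0.0]
opening: 0.0918
```

```bash
python3 nav.py .465 -.235 .2 0.09
```

```text
t 23.4 pos [ 0.504  -0.1951  0.2195] open 0.0918 F [ 1.  -0.3 -0. ] toolx [-0.018  0.004 -1.   ] jawyaw 0.097
turn deg 0.43 shift before turn [ 20.  -42.3  36.1] after turn [ 20.  -42.   36.4]
```

>>> play_rows:
  moves:
    - [[0,-0.01,0.012,0,1],[0,-0.01,0.018,0,1],[0,-0.008,0.018,0,1],[0,-0.004,0.015,0,1],[0,0,0.008,0,1],[0,0,0,0,1],[0,0,0,0,1],[0,0,0,0,1],[0,0,0,0,1],[0,0,0,0,1]]

```text
time: 24.4
tool_pos: [0.4694, -0.2714, 0.2189]
tool_rot: [-1.916, 1.548, 2.89]
contact_force: [0.4, -0.3, 0.2]
opening: 0.0919
```

```bash
python3 nav.py .465 -.215 .2 0.09
python3 - <<'E'
from h import *
s,c,im=shot('wrist','w9.png')
print(s['tool_pos'])
s,c,im=shot('scene','sc9.png')
E
python3 nav.py .465 -.215 .2 0.09
```

```text
t 24.4 pos [ 0.4694 -0.2714  0.2189] open 0.0919 F [ 0.4 -0.3  0.2] toolx [-0.022  0.006 -1.   ] jawyaw 0.093
turn deg 0.2 shift before turn [ 19.3   1.3 -56.5] after turn [ 19.3   1.1 -56.5]
[ 0.46941974 -0.27144696  0.2189152 ]
t 24.5 pos [ 0.4694 -0.2716  0.2189] open 0.0919 F [-0.5 -0.4 -0.1] toolx [-0.022  0.005 -1.   ] jawyaw 0.093
turn deg 0.19 shift before turn [ 19.3   1.3 -56.6] after turn [ 19.3   1.1 -56.6]
```

View pics/w9.png

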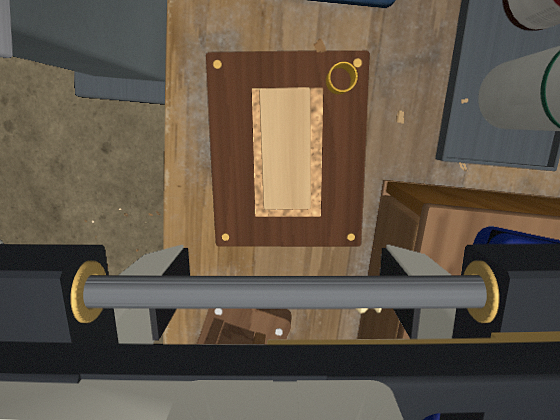

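View pics/sc9.png

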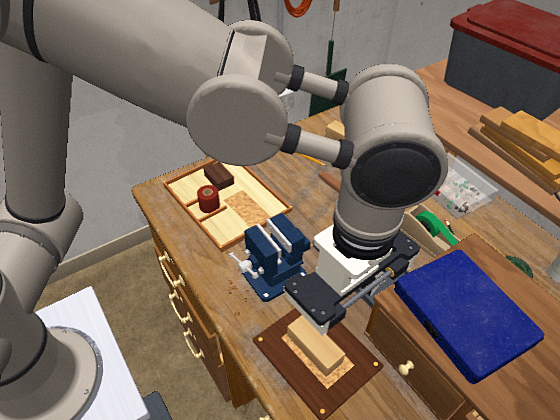

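Run:
```python
from h import *
c=robot.get_calibration('wrist')
def q(n,ps,z):
    L=[atz(c,p,z) for p in ps]; f=lambda a,b:np.round(np.arctan2(*(b-a)[[1,0]]),3)
    print(n,np.mean(L,0).round(4),f(L[0],L[1]),f(L[3],L[2]),'long',f(L[3],L[0])-1.5708,f(L[2],L[1])-1.5708)
q('board',[(206,53),(370,50),(361,246),(217,245)],.012)
q('cork',[(252,88),(323,87),(321,216),(256,217)],.014)
q('light',[(260,88),(309,87),(311,209),(263,209)],.052)
print(atz(c,(388,181),.139),atz(c,(387,188),.139))
```

```text
board [ 0.466  -0.2344  0.012 ] 0.108 0.094 long 0.10519999999999996 0.10020000000000007
cork [ 0.4658 -0.2346  0.014 ] 0.106 0.115 long 0.10519999999999996 0.10319999999999996
light [ 0.4636 -0.2281  0.052 ] 0.112 0.099 long 0.10420000000000007 0.12719999999999998
[ 0.53537739 -0.23550391  0.139     ] [ 0.53548221 -0.24032475  0.139     ]
```

Run:
```python
from h import *
c=robot.get_calibration('wrist')
for z in (0,.05,.1,.139): print(z,atz(c,(386,183),z).round(3),atz(c,(428,212),z).round(3))
for p in [(.569,-.255,0),(.569,-.255,.139)]: print(proj(c,p))
im=cv2.imread('pics/w9.png'); cv2.imwrite('pics/w9c.png',cv2.resize(im[160:340,340:560],None,fx=3.3,fy=3.3))
```

```text
0 [ 0.574 -0.256  0.   ] [ 0.625 -0.283  0.   ]
0.05 [ 0.559 -0.249  0.05 ] [ 0.604 -0.272  0.05 ]
0.1 [ 0.545 -0.242  0.1  ] [ 0.583 -0.262  0.1  ]
0.139 [ 0.534 -0.237  0.139] [ 0.567 -0.254  0.139]
[381.88070781 181.9991718 ]
[431.22271623 213.52142016]
```

View pics/w9c.png

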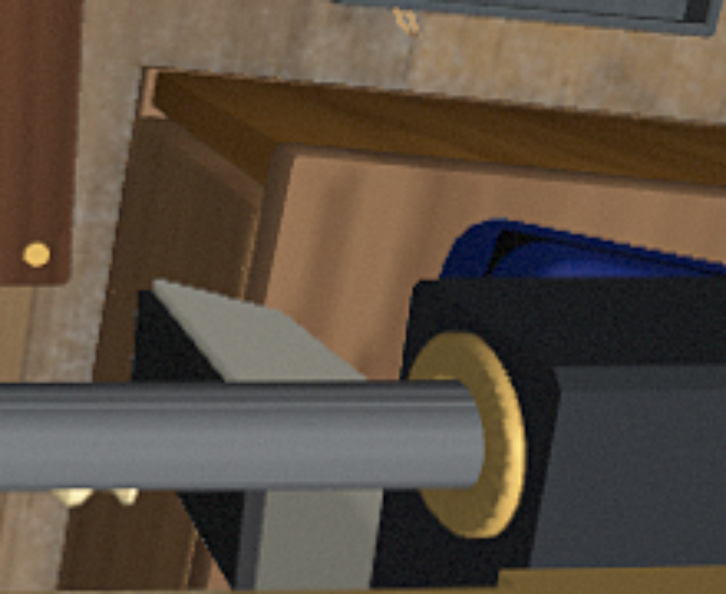

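```bash
python3 nav.py .462 -.215 .022 0.103
```

```text
t 24.5 pos [ 0.4694 -0.2716  0.2189] open 0.0919 F [-0.5 -0.4 -0.1] toolx [-0.022  0.005 -1.   ] jawyaw 0.093
turn deg -0.56 shift before turn [197.4   2.1 -55.6] after turn [197.4   2.6 -55.5]
```

>>> play_rows:
  moves:
    - [[0.005,0.001,-0.01,-0.5,1],[0.01,0.001,-0.018,0,1],[0.014,0,-0.016,0,1],[0.02,0,-0.009,0,1],[0.022,0,-0.001,0,1],[0.025,0,0,0,1],[0.025,0,0,0,1],[0.02,0,0,0,1],[0.01,0,0,0,1],[0,0,0,0,1]]

```text
time: 25.5
tool_pos: [0.4621, -0.2075, 0.0621]
tool_rot: [-1.978, 1.55, 2.843]
contact_force: [0.6, 0.5, 0.8]
opening: 0.0917
```

```bash
python3 nav.py .462 -.215 .022 0.103
python3 - <<'E'
from h import *
s,c,im=shot('wrist','w10.png')
E
python3 nav.py .462 -.215 .022 0.103
```

```text
t 25.5 pos [ 0.4621 -0.2075  0.0621] open 0.0917 F [0.6 0.5 0.8] toolx [-0.02   0.006 -1.   ] jawyaw 0.109
turn deg 0.32 shift before turn [40.1 -0.1  7.7] after turn [40.1 -0.1  7.7]
t 25.55 pos [ 0.4625 -0.2078  0.0629] open 0.0918 F [ 0.2  0.2 -0.1] toolx [-0.019  0.006 -1.   ] jawyaw 0.109
turn deg 0.32 shift before turn [40.8 -0.5  7.4] after turn [40.8 -0.4  7.4]
```

View pics/w10.png

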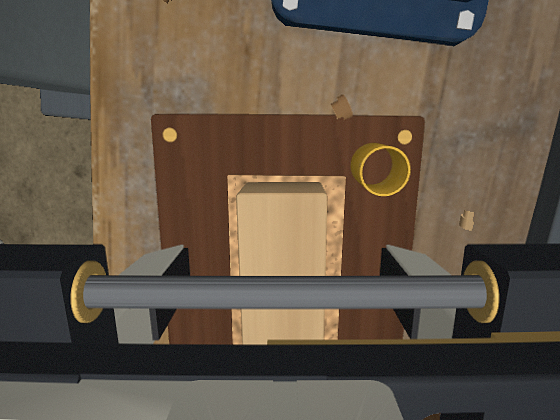

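Run:
```python
from h import *
c=robot.get_calibration('wrist')
for p,z in [((240,194),.052),((326,194),.052),((230,176),.014),((345,178),.014),((152,115),.012),((423,117),.012)]: print(atz(c,p,z).round(4))
```

```text
[ 0.4375 -0.1766  0.052 ]
[ 0.4792 -0.1719  0.052 ]
[ 0.4261 -0.1744  0.014 ]
[ 0.4936 -0.168   0.014 ]
[ 0.378  -0.1442  0.012 ]
[ 0.5331 -0.1284  0.012 ]
```

>>> play_rows:
  moves:
    - [[0.006,0,0.003,0,1],[0.01,0,0.003,0,1],[0.01,0,0,0,1],[0.008,0,0,0,1],[0.004,0,0,0,1],[0,0,0,0,0.2],[0,0,0,0,-0.5],[0,0,0,0,-1],[0,0,0,0,-1],[0,0,0,0,-1]]
  grip_force: 25

```text
time: 26.55
tool_pos: [0.4645, -0.2154, 0.0247]
tool_rot: [-1.835, 1.557, 2.986]
contact_force: [-0.2, 0.3, 0.2]
opening: 0.0567
```

```bash
python3 nav.py .462 -.215 .022 0.103
```

```text
t 26.55 pos [ 0.4645 -0.2154  0.0247] open 0.0567 F [-0.2  0.3  0.2] toolx [-0.014  0.002 -1.   ] jawyaw 0.108
turn deg 0.31 shift before turn [ 2.7 -2.4 -0.7] after turn [ 2.7 -2.5 -0.7]
```

>>> play_rows:
  moves:
    - [[0,0,0,0,-1],[0,0,0,0,-1],[0,0,0,0,-1],[0,0,0,0,-1],[-0.006,0,0,0,-1],[-0.015,0,0,0,-1],[-0.022,0,0,0,-1],[-0.025,0,0,0,-1],[-0.025,0,0,0,-1],[-0.025,0,0,0,-1]]

```text
time: 27.55
tool_pos: [0.4638, -0.214, 0.1448]
tool_rot: [-2.009, 1.548, 2.812]
contact_force: [-0.4, -0.6, -1.9]
opening: 0.0451
```

```bash
python3 nav.py .462 -.215 .2 0.0714;python3 - <<'E'
from h import *
s,c,im=shot('wrist','w11.png')
E
```

```text
t 27.55 pos [ 0.4638 -0.214   0.1448] open 0.0451 F [-0.4 -0.6 -1.9] toolx [-0.022  0.007 -1.   ] jawyaw 0.108
turn deg 2.12 shift before turn [-55.2  -3.1   0.2] after turn [-55.2  -3.1   0.3]
```

View pics/w11.png

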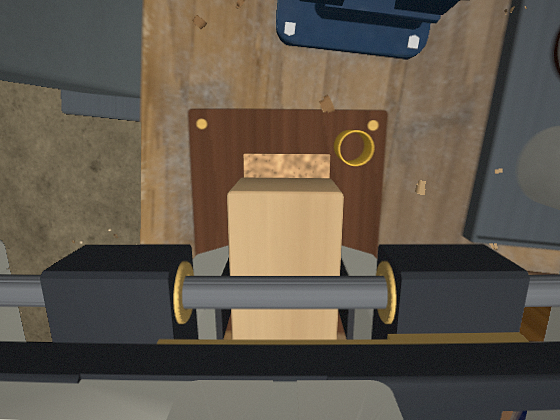

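>>> play_rows:
  moves:
    - [[-0.025,0,0,0,-1],[-0.025,0,0,0,-1],[-0.015,0.004,-0.012,0.7,-1],[-0.004,0.008,-0.025,0.7,-1],[0,0.01,-0.035,0.7,-1],[0,0.01,-0.038,0,-1],[0,0.01,-0.038,0,-1],[0,0.01,-0.038,0,-1],[0,0.01,-0.038,0,-1],[0,0.01,-0.035,0,-1]]

```text
time: 28.6
tool_pos: [0.5205, 0.0529, 0.2239]
tool_rot: [-1.606, 1.561, -3.116]
contact_force: [0.9, -0.3, -1.5]
opening: 0.0444
```

```bash
python3 nav.py .548 .175 .2 0.072
```

```text
t 28.6 pos [0.5205 0.0529 0.2239] open 0.0444 F [ 0.9 -0.3 -1.5] toolx [-0.009 -0.    -1.   ] jawyaw 0.061
turn deg -0.63 shift before turn [  23.6   35.1 -120.1] after turn [  23.6   36.4 -119.8]
```

>>> play_rows:
  moves:
    - [[0,0.008,-0.026,-0.5,-1],[0,0.008,-0.026,0,-1],[0,0.008,-0.024,0,-1],[0,0.006,-0.018,0,-1],[0,0.002,-0.01,0,-1],[0,0,0,0,-1],[0,0,0,0,-1],[0,0,0,0,-1],[0,0,0,0,-1],[0,0,0,0,-1]]

```text
time: 29.6
tool_pos: [0.544, 0.1656, 0.223]
tool_rot: [-1.592, 1.559, -3.088]
contact_force: [0.3, -0.2, -1.0]
opening: 0.0453
```

```bash
python3 nav.py .548 .175 .05 0.072
python3 - <<'E'
from h import *
s,c,im=shot('wrist','w12.png')
E
python3 nav.py .548 .175 .05 0.072
```

```text
t 29.6 pos [0.544  0.1656 0.223 ] open 0.0453 F [ 0.3 -0.2 -1. ] toolx [-0.011 -0.001 -1.   ] jawyaw 0.074
turn deg 0.14 shift before turn [173.    6.7  -9. ] after turn [173.    6.6  -9.1]
t 29.65 pos [0.544  0.1656 0.2231] open 0.045 F [-0.   0.7 -0.5] toolx [-0.011 -0.001 -1.   ] jawyaw 0.074
turn deg 0.13 shift before turn [173.    6.6  -9.1] after turn [173.    6.6  -9.1]
```

View pics/w12.png

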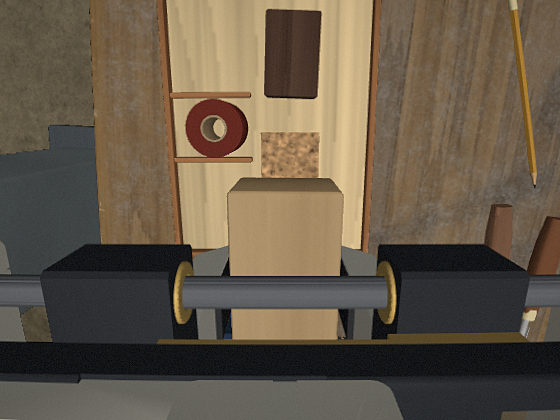

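Run:
```python
from h import *
c=robot.get_calibration('wrist'); P=lambda p,z:atz(c,p,z).round(4)
a,b=P((261,132),.01),P((319,132),.01); m=(a+b)/2; print('liner end',a,b,m,'centre',m[:2]-.061*np.array([-.072,.997]))
L=[P(p,.036) for p in [(266,9),(321,11),(317,99),(264,96)]]; print('dark',np.mean(L,0),L)
print('roll',P((215,127),.057))
```

```text
liner end [0.514  0.2214 0.01  ] [0.5732 0.2259 0.01  ] [0.5436  0.22365 0.01   ] centre [0.547992 0.162833]
dark [0.539825 0.293175 0.036   ] [array([0.5138, 0.3296, 0.036 ]), array([0.5626, 0.3315, 0.036 ]), array([0.5662, 0.2563, 0.036 ]), array([0.5167, 0.2553, 0.036 ])]
roll [0.476  0.2243 0.057 ]
```

>>> play_rows:
  moves:
    - [[0.005,0.003,-0.005,0,-1],[0.012,0.003,-0.005,0,-1],[0.02,0,0,0,-1],[0.025,0,0,0,-1],[0.025,0,0,0,-1],[0.025,0,0,0,-1],[0.022,0,0,0,-1],[0.015,0,0,0,-1],[0.008,0,0,0,-1],[0,0,0,0,-1]]

```text
time: 30.65
tool_pos: [0.5471, 0.1791, 0.0527]
tool_rot: [-1.606, 1.556, -3.102]
contact_force: [-0.1, 0.4, -1.6]
opening: 0.0449
```

```bash
python3 nav.py .5475 .176 .023 0.072
```

```text
t 30.65 pos [0.5471 0.1791 0.0527] open 0.0449 F [-0.1  0.4 -1.6] toolx [-0.015 -0.001 -1.   ] jawyaw 0.075
turn deg 0.16 shift before turn [29.7  0.6  3.1] after turn [29.7  0.6  3.1]
```

>>> play_rows:
  moves:
    - [[0.004,0,0.002,0,-1],[0.008,0,0.001,0,-1],[0.008,0,0,0,-1],[0.006,0,0,0,-1],[0.003,0,0,0,-1],[0.001,0,0,0,-1],[0,0,0,0,-1],[0,0,0,0,-1],[0,0,0,0,-1],[0,0,0,0,-1]]

```text
time: 31.65
tool_pos: [0.5491, 0.1764, 0.0228]
tool_rot: [-1.702, 1.562, 3.085]
contact_force: [-0.5, 0.2, -1.4]
opening: 0.0449
```

```bash
python3 nav.py .5475 .176 .021 0.072
python3 - <<'E'
from h import *
s,c,im=shot('wrist','w13.png')
s,c,im=shot('scene','sc13.png')
E
```

```text
t 31.65 pos [0.5491 0.1764 0.0228] open 0.0449 F [-0.5  0.2 -1.4] toolx [-0.009  0.001 -1.   ] jawyaw 0.075
turn deg 0.16 shift before turn [ 1.9 -1.7  0.3] after turn [ 1.9 -1.7  0.3]
```

View pics/w13.png

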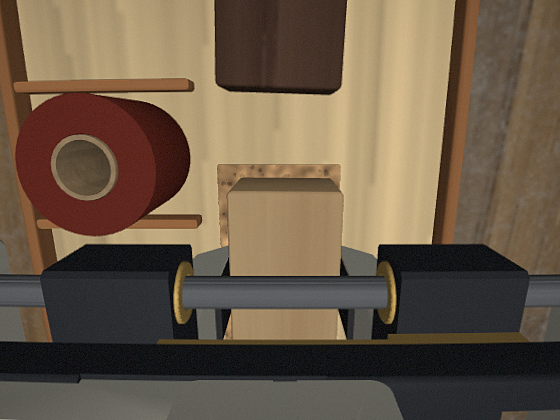

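View pics/sc13.png

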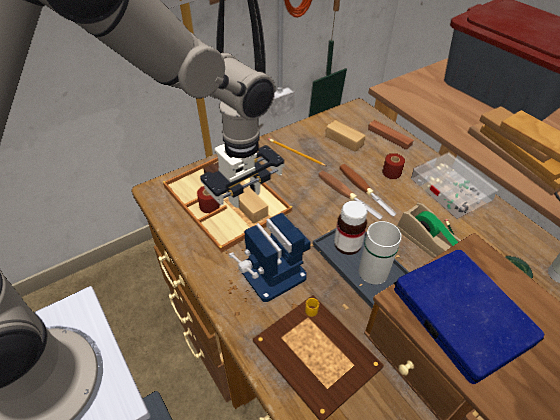

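>>> play_rows:
  moves:
    - [[0.001,-0.002,0,0,-1],[0.001,0,0,0,-1],[0,0,0,0,-1],[0,0,0,0,-1],[0,0,0,0,-0.3],[0,0,0,0,0.2],[0,0,0,0,0.6],[0,0,0,0,0.6],[0,0,0,0,0.6],[0,0,0,0,0.6]]

```text
time: 32.75
tool_pos: [0.5475, 0.1764, 0.0214]
tool_rot: [-1.747, 1.563, 3.04]
contact_force: [0.2, -0.4, 0.2]
opening: 0.0729
```

```bash
python3 nav.py .5475 .176 .021 0.072
```

```text
t 32.75 pos [0.5475 0.1764 0.0214] open 0.0729 F [ 0.2 -0.4  0.2] toolx [-0.007  0.001 -1.   ] jawyaw 0.075
turn deg 0.16 shift before turn [ 0.4 -0.1  0.4] after turn [ 0.4 -0.1  0.4]
```

>>> play_rows:
  moves:
    - [[-0.006,0,0,0,0.6],[-0.015,0,0,0,0.6],[-0.022,0,0,0,0.6],[-0.025,0,0,0,1],[-0.025,0,0,0,1],[-0.015,0,-0.006,0.5,1],[-0.005,0,-0.012,0.5,1],[0,0,-0.012,0.5,1],[0,0,-0.006,0,1],[0,0,0,0,1]]

```text
time: 33.75
tool_pos: [0.5455, 0.2145, 0.1408]
tool_rot: [-1.761, 1.563, 2.998]
contact_force: [-0.1, -0.5, 0.2]
opening: 0.0917
```

```bash
python3 nav.py .5395 .301 .0135 0.045
python3 - <<'E'
from h import *
s,c,im=shot('wrist','w14.png')
print(s['tool_pos'])
E
python3 nav.py .5395 .301 .0135 0.045
```

```text
t 33.75 pos [0.5455 0.2145 0.1408] open 0.0917 F [-0.1 -0.5  0.2] toolx [-0.008  0.001 -1.   ] jawyaw 0.047
turn deg 0.11 shift before turn [127.4  -0.9 -86.5] after turn [127.4  -1.1 -86.5]
[0.5454754  0.21450331 0.14080515]
t 33.8 pos [0.5454 0.2141 0.1406] open 0.092 F [ 0.3 -0.1  0.3] toolx [-0.008  0.001 -1.   ] jawyaw 0.047
turn deg 0.11 shift before turn [127.3  -0.8 -86.9] after turn [127.3  -1.  -86.9]
```

View pics/w14.png

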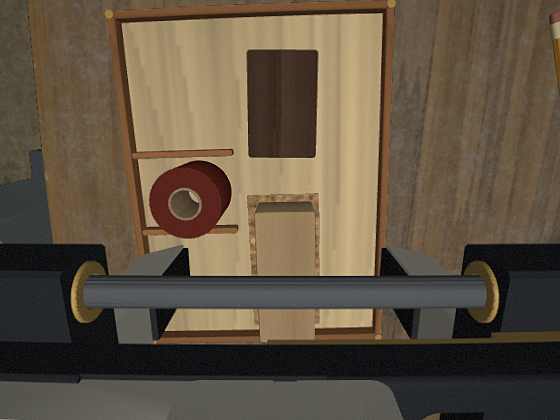

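```bash
python3 - <<'E'
from h import *
c=robot.get_calibration('wrist')
def q(n,ps,z):
    L=[atz(c,p,z) for p in ps]; f=lambda a,b:np.round(np.arctan2(*(b-a)[[1,0]]),3)
    print(n,np.mean(L,0).round(4),f(L[0],L[1]),f(L[3],L[2]),'long',f(L[3],L[0])-1.5708,f(L[2],L[1])-1.5708)
q('dark',[(248,50),(317,51),(316,157),(249,157)],.036)
a,b=atz(c,(257,212),.048),atz(c,(313,212),.048);print((a+b)/2-.055*np.array([-.075,.997,0]))
a,b=atz(c,(248,195),.01),atz(c,(318,194),.01);print((a+b)/2-.061*np.array([-.072,.997,0]))
E
python3 nav.py .5395 .301 .05 0.045
```

```text
dark [0.54   0.2935 0.036 ] 0.032 0.048 long 0.03420000000000001 0.05820000000000003
[0.54957174 0.16334702 0.048     ]
[0.54768173 0.16266582 0.01      ]
t 33.8 pos [0.5454 0.2141 0.1406] open 0.092 F [ 0.3 -0.1  0.3] toolx [-0.008  0.001 -1.   ] jawyaw 0.047
turn deg 0.11 shift before turn [ 90.8  -1.1 -86.9] after turn [ 90.8  -1.3 -86.9]
```

>>> play_rows:
  moves:
    - [[0,-0.001,-0.01,0,1],[0,0,-0.02,0,1],[0.005,0,-0.022,0,1],[0.012,0,-0.018,0,1],[0.018,0,-0.01,0,1],[0.018,0,-0.003,0,1],[0.015,0,0,0,1],[0.01,0,0,0,1],[0.006,0,0,0,1],[0,0,0,0,1]]

```text
time: 34.8
tool_pos: [0.5376, 0.3018, 0.0501]
tool_rot: [-1.576, 1.557, -3.102]
contact_force: [-0.2, 0.4, -0.0]
opening: 0.0917
```

```bash
python3 nav.py .5396 .3015 .0135 0.045
python3 - <<'E'
from h import *
s,c,im=shot('wrist','w15.png')
E
python3 nav.py .5396 .3015 .0135 0.045
```

```text
t 34.8 pos [0.5376 0.3018 0.0501] open 0.0917 F [-0.2  0.4 -0. ] toolx [-0.013 -0.001 -1.   ] jawyaw 0.045
turn deg -0.02 shift before turn [36.6  2.5  0.4] after turn [36.6  2.5  0.4]
t 34.85 pos [0.5379 0.3019 0.0507] open 0.0918 F [-0.5  0.3  0.1] toolx [-0.013 -0.    -1.   ] jawyaw 0.045
turn deg -0.02 shift before turn [37.2  2.2  0.5] after turn [37.2  2.2  0.5]
```

View pics/w15.png

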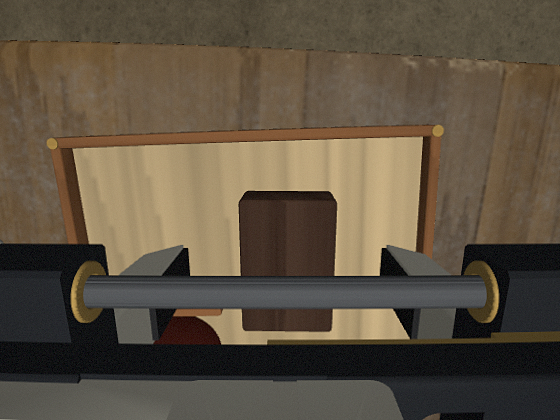

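Dark blank is centred between the fingers (239–336). Descend and grip.

>>> play_rows:
  moves:
    - [[0.006,0.001,0,0,1],[0.01,0.001,0,0,1],[0.01,0,0,0,1],[0.006,0,0,0,1],[0.003,0,0,0,1],[0.001,0,0,0,0.5],[0,0,0,0,0],[0,0,0,0,-0.5],[0,0,0,0,-1],[0,0,0,0,-1]]

```text
time: 35.85
tool_pos: [0.5414, 0.3021, 0.014]
tool_rot: [-1.785, 1.562, 2.971]
contact_force: [-0.1, 0.1, 0.1]
opening: 0.056
```

```bash
python3 nav.py .5396 .3015 .0135 0.045
```

```text
t 35.85 pos [0.5414 0.3021 0.014 ] open 0.056 F [-0.1  0.1  0.1] toolx [-0.009  0.001 -1.   ] jawyaw 0.044
turn deg -0.08 shift before turn [ 0.5 -1.8  0.5] after turn [ 0.5 -1.8  0.5]
```

>>> play_rows:
  moves:
    - [[0,0,0,0,-1],[0,0,0,0,-1],[0,0,0,0,-1],[-0.006,0,0,0,-1],[-0.014,0,0,0,-1],[-0.022,0,0,0,-1],[-0.028,0,0,0,-1],[-0.028,0,0,0,-1],[-0.028,0,0,0,-1],[-0.028,0,0,0,-1]]

```text
time: 36.85
tool_pos: [0.5407, 0.3011, 0.1752]
tool_rot: [-1.565, 1.557, -3.092]
contact_force: [0.2, -0.5, -1.4]
opening: 0.05
```

```bash
python3 nav.py .4655 -.227 .22 0.1
```

```text
t 36.85 pos [0.5407 0.3011 0.1752] open 0.05 F [ 0.2 -0.5 -1.4] toolx [-0.014 -0.001 -1.   ] jawyaw 0.044
turn deg -3.23 shift before turn [-43.3 -98.8 524.3] after turn [ -43.3 -128.2  517.9]
```

>>> play_rows:
  moves:
    - [[-0.02,0,0,0,-1],[-0.015,-0.003,0.012,-0.8,-1],[-0.008,-0.006,0.025,-0.8,-1],[0,-0.008,0.035,-0.8,-1],[0,-0.01,0.04,-0.8,-1],[0,-0.01,0.04,0,-1],[0,-0.01,0.04,0,-1],[0,-0.01,0.04,0,-1],[0,-0.01,0.04,0,-1],[0,-0.01,0.04,0,-1]]

```text
time: 37.85
tool_pos: [0.4937, -0.0217, 0.2382]
tool_rot: [1.869, 1.556, 0.41]
contact_force: [1.2, -1.2, -0.3]
opening: 0.0497
```

```bash
python3 nav.py .4646 -.227 .22 0.1
```

```text
t 37.85 pos [ 0.4937 -0.0217  0.2382] open 0.0497 F [ 1.2 -1.2 -0.3] toolx [ 0.014  0.006 -1.   ] jawyaw 0.112
turn deg 0.66 shift before turn [ 16.5 -52.  200.9] after turn [ 16.5 -49.7 201.4]
```

>>> play_rows:
  moves:
    - [[0,-0.006,0.036,0,-1],[0,-0.007,0.036,0.6,-1],[0,-0.007,0.036,0,-1],[0,-0.007,0.032,0,-1],[0,-0.006,0.024,0,-1],[0,-0.005,0.014,0,-1],[0,-0.002,0.006,0,-1],[0,0,0,0,-1],[0,0,0,0,-1],[0,0,0,0,-1]]

```text
time: 38.85
tool_pos: [0.4695, -0.2203, 0.2483]
tool_rot: [1.438, 1.545, -0.038]
contact_force: [0.4, -0.2, -0.5]
opening: 0.0496
```

```bash
python3 nav.py .4646 -.227 .05 0.1
python3 - <<'E'
from h import *
s,c,im=shot('wrist','w16.png')
E
python3 nav.py .4646 -.227 .05 0.1
```

```text
t 38.85 pos [ 0.4695 -0.2203  0.2483] open 0.0496 F [ 0.4 -0.2 -0.5] toolx [ 0.026 -0.001 -1.   ] jawyaw 0.094
turn deg -0.33 shift before turn [198.1 -10.6   5.5] after turn [198.1 -10.7   5.5]
t 38.9 pos [ 0.4696 -0.2202  0.2482] open 0.0501 F [-0.3  0.5  0.1] toolx [ 0.026 -0.001 -1.   ] jawyaw 0.094
turn deg -0.32 shift before turn [198.  -10.7   5.7] after turn [198.  -10.7   5.6]
```

View pics/w16.png

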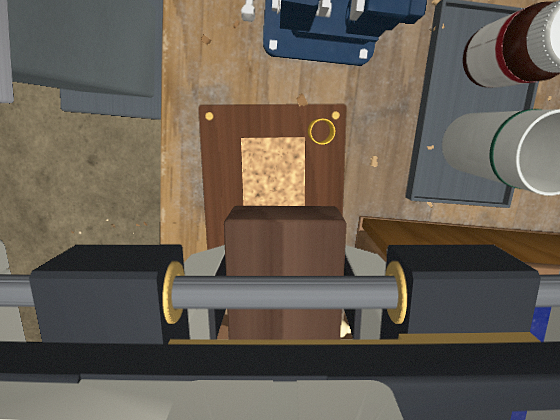

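Run:
```python
from h import *
c=robot.get_calibration('wrist')
for (p,q,z,h) in [((200,106),(348,104),.012,.1),((242,138),(305,137),.014,.065)]:
    a,b=atz(c,p,z),atz(c,q,z); print(a,b,(a+b)/2-h*np.array([-.1,.995,0]))
```

```text
[ 0.37867942 -0.14459237  0.012     ] [ 0.53624075 -0.12739462  0.012     ] [ 0.46746008 -0.23549349  0.012     ]
[ 0.42566295 -0.17390186  0.014     ] [ 0.49370607 -0.16644514  0.014     ] [ 0.46618451 -0.2348485   0.014     ]
```

>>> play_rows:
  moves:
    - [[0.006,-0.003,0.003,-0.3,-1],[0.015,-0.004,0.003,0,-1],[0.022,-0.003,0,0,-1],[0.028,0,0,0,-1],[0.03,0,0,0,-1],[0.03,0,0,0,-1],[0.025,0,0,0,-1],[0.02,0,0,0,-1],[0.01,0,0,0,-1],[0,0,0,0,-1]]

```text
time: 39.9
tool_pos: [0.4649, -0.2239, 0.0535]
tool_rot: [1.419, 1.544, -0.041]
contact_force: [0.2, 1.0, -0.4]
opening: 0.0501
```

```bash
python3 nav.py .465 -.2265 .022 0.1
python3 - <<'E'
from h import *
s,c,im=shot('wrist','w17.png')
E
python3 nav.py .465 -.2265 .022 0.1
```

```text
t 39.9 pos [ 0.4649 -0.2239  0.0535] open 0.0501 F [ 0.2  1.  -0.4] toolx [ 0.026 -0.001 -1.   ] jawyaw 0.11
turn deg 0.58 shift before turn [31.5 -1.   2.5] after turn [31.5 -1.   2.5]
t 39.95 pos [ 0.4653 -0.2241  0.0543] open 0.0497 F [-0.2  0.7 -1. ] toolx [ 0.027 -0.002 -1.   ] jawyaw 0.11
turn deg 0.59 shift before turn [32.2 -1.4  2.2] after turn [32.2 -1.4  2.2]
```

View pics/w17.png

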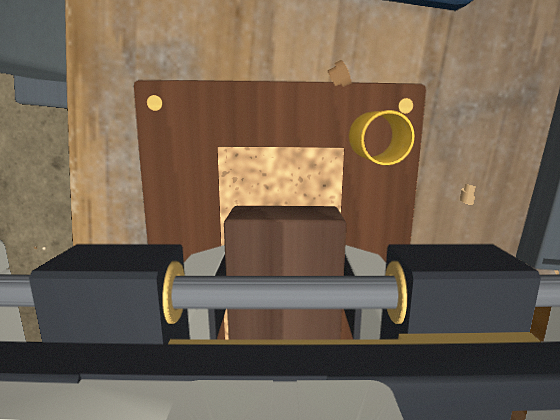

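>>> play_rows:
  moves:
    - [[0.006,-0.001,0.002,0.5,-1],[0.01,0,0,0,-1],[0.008,0,0,0,-1],[0.005,0,0,0,-1],[0.003,0,0,0,-1],[0.001,0,0,0,-1],[0,0,0,0,-1],[0,0,0,0,-1],[0,0,0,0,-1],[0,0,0,0,-1]]

```text
time: 40.95
tool_pos: [0.4677, -0.228, 0.022]
tool_rot: [1.293, 1.537, -0.176]
contact_force: [0.7, 0.2, -0.9]
opening: 0.0498
```

```bash
python3 nav.py .465 -.2265 .0205 0.1
python3 - <<'E'
from h import *
s,c,im=shot('wrist','w18.png')
E
```

```text
t 40.95 pos [ 0.4677 -0.228   0.022 ] open 0.0498 F [ 0.7  0.2 -0.9] toolx [ 0.033 -0.006 -0.999] jawyaw 0.101
turn deg 0.07 shift before turn [ 1.4 -2.6 -1.8] after turn [ 1.4 -2.6 -1.8]
```

View pics/w18.png

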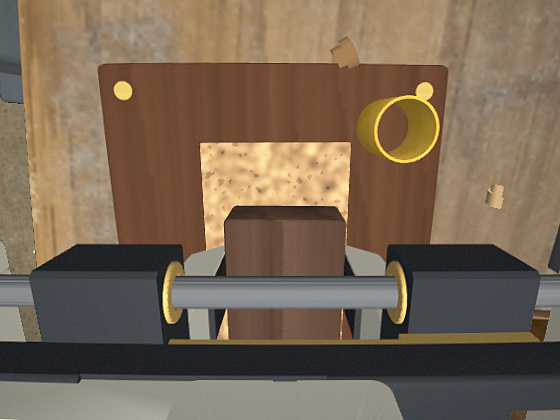

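>>> play_rows:
  moves:
    - [[0,-0.003,-0.002,0,-1],[0.001,0,0,0,-1],[0.001,0,0,0,-1],[0,0,0,0,-1],[0,0,0,0,-0.2],[0,0,0,0,0.2],[0,0,0,0,0.6],[0,0,0,0,0.6],[0,0,0,0,0.6],[0,0,0,0,0.6]]

```text
time: 42.0
tool_pos: [0.4647, -0.2265, 0.0209]
tool_rot: [1.272, 1.535, -0.197]
contact_force: [-0.4, -0.0, 1.0]
opening: 0.0729
```

```bash
python3 nav.py .465 -.2265 .0205 0.1
```

```text
t 42.0 pos [ 0.4647 -0.2265  0.0209] open 0.0729 F [-0.4 -0.   1. ] toolx [ 0.035 -0.007 -0.999] jawyaw 0.101
turn deg 0.08 shift before turn [0.4 0.3 0. ] after turn [0.4 0.3 0. ]
```

>>> play_rows:
  moves:
    - [[-0.006,0,0,0,0.6],[-0.015,0.001,0,0,0.6],[-0.022,0,0,0,0.6],[-0.028,0,0,0,0.6],[-0.03,0,0.006,0,1],[-0.03,0,0.012,0,1],[-0.03,0,0.014,0,1],[-0.02,0,0.01,0,1],[-0.006,0,0.004,0,1],[0,0,0,0,1]]

```text
time: 43.0
tool_pos: [0.4627, -0.2713, 0.2182]
tool_rot: [1.266, 1.536, -0.203]
contact_force: [-0.5, -1.1, -0.7]
opening: 0.0917
```

```bash
python3 nav.py .683 -.0637 .22 0.045
python3 - <<'E'
from h import *
s,c,im=shot('wrist','w19.png')
s,c,im=shot('scene','sc19.png')
E
python3 nav.py .683 -.0637 .22 0.045
```

```text
t 43.0 pos [ 0.4627 -0.2713  0.2182] open 0.0917 F [-0.5 -1.1 -0.7] toolx [ 0.034 -0.007 -0.999] jawyaw 0.102
turn deg 3.27 shift before turn [   4.2  240.3 -184.2] after turn [   4.2  229.4 -197.6]
t 43.1 pos [ 0.4622 -0.2704  0.2168] open 0.0919 F [-0.3  0.6 -1.3] toolx [ 0.031 -0.005 -0.999] jawyaw 0.102
turn deg 3.29 shift before turn [   2.7  240.8 -183. ] after turn [   2.7  229.9 -196.5]
```

View pics/w19.png

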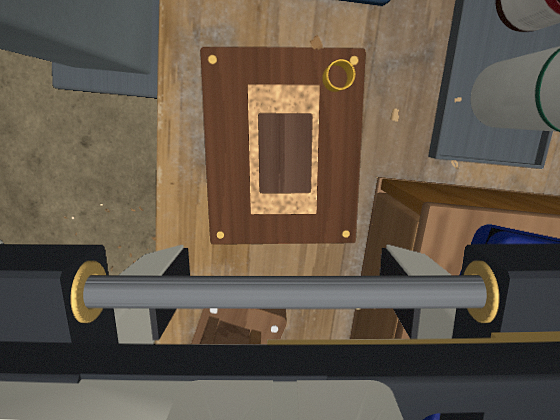

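View pics/sc19.png

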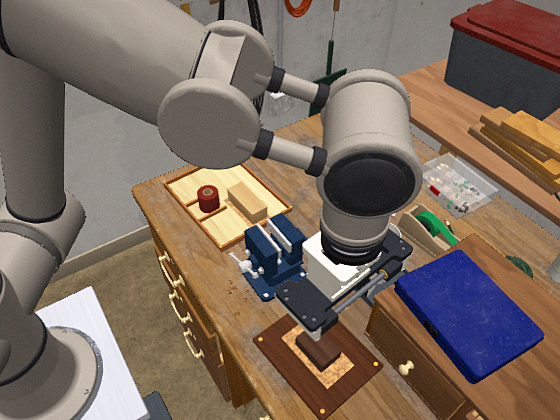

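>>> play_rows:
  moves:
    - [[0,0.012,-0.01,0,1],[0,0.024,-0.018,0.8,1],[0,0.03,-0.024,0.8,1],[0,0.03,-0.026,0.8,1],[0,0.03,-0.026,0.8,1],[0,0.03,-0.026,0,1],[0,0.026,-0.024,0,1],[0,0.02,-0.018,0,1],[0,0.01,-0.008,0,1],[0,0,0,0,1]]

```text
time: 44.1
tool_pos: [0.6614, -0.0605, 0.2017]
tool_rot: [2.97, 1.563, 1.446]
contact_force: [-0.4, -1.0, -0.3]
opening: 0.092
```

```bash
python3 nav.py .683 -.0637 .15 0.045
python3 - <<'E'
from h import *
s,c,im=shot('wrist','w20.png')
print(s['tool_pos'])
E
python3 nav.py .683 -.0637 .15 0.045
```

```text
t 44.1 pos [ 0.6614 -0.0605  0.2017] open 0.092 F [-0.4 -1.  -0.3] toolx [ 0.001  0.008 -1.   ] jawyaw 0.046
turn deg 0.06 shift before turn [51.7 21.4  4.6] after turn [51.7 21.4  4.5]
[ 0.66136549 -0.06051499  0.20173082]
t 44.15 pos [ 0.6606 -0.0611  0.2015] open 0.0921 F [-0.6 -0.7 -0. ] toolx [-0.     0.008 -1.   ] jawyaw 0.046
turn deg 0.04 shift before turn [51.5 22.2  4. ] after turn [51.5 22.2  4. ]
```

View pics/w20.png

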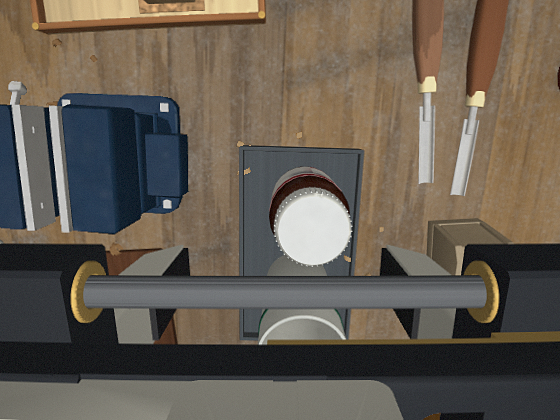

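Run:
```python
from h import *
c=robot.get_calibration('wrist')
print(atz(c,(313.5,228),.130)+[.0008,.0006,0])
```

```text
[ 0.6817248  -0.06087941  0.13      ]
```

>>> play_rows:
  moves:
    - [[0,0.006,0.002,0,1],[0,0.008,0.002,0,1],[0.006,0.006,0,0,1],[0.012,0.002,0,0,1],[0.015,0,0,0,1],[0.015,0,0,0,1],[0.01,0,0,0,1],[0.004,0,0,0,1],[0,0,0,0,1],[0,0,0,0,1]]

```text
time: 45.15
tool_pos: [0.6817, -0.0686, 0.1321]
tool_rot: [-2.623, 1.562, 2.129]
contact_force: [0.3, -0.2, -0.8]
opening: 0.0917
```

```bash
python3 nav.py .6828 -.0637 .0715 0.044
```

```text
t 45.15 pos [ 0.6817 -0.0686  0.1321] open 0.0917 F [ 0.3 -0.2 -0.8] toolx [-0.005  0.008 -1.   ] jawyaw 0.04
turn deg -0.25 shift before turn [60.7  1.5 -4.4] after turn [60.7  1.5 -4.3]
```

>>> play_rows:
  moves:
    - [[0.004,0.001,-0.003,-0.2,1],[0.01,0,-0.001,0,1],[0.014,0,0,0,1],[0.014,0,0,0,1],[0.01,0,0,0,1],[0.005,0,0,0,1],[0.002,0,0,0,1],[0,0,0,0,1],[0,0,0,0,1],[0,0,0,0,1]]

```text
time: 46.15
tool_pos: [0.683, -0.0637, 0.069]
tool_rot: [-2.802, 1.563, 1.954]
contact_force: [-0.1, 0.2, -0.0]
opening: 0.0923
```

```bash
python3 nav.py .6828 -.0637 .0715 0.044
python3 - <<'E'
from h import *
s,c,im=shot('wrist','w21.png')
E
```

```text
t 46.15 pos [ 0.683  -0.0637  0.069 ] open 0.0923 F [-0.1  0.2 -0. ] toolx [-0.003  0.007 -1.   ] jawyaw 0.044
turn deg -0.02 shift before turn [-2.5 -0.2  0. ] after turn [-2.5 -0.2  0. ]
```

View pics/w21.png

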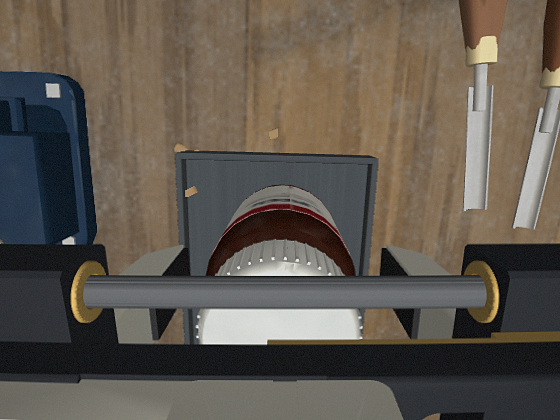

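>>> play_rows:
  moves:
    - [[-0.0015,-0.0015,0,0,1],[0,0,0,0,1],[0,0,0,0,0.4],[0,0,0,0,0],[0,0,0,0,-0.5],[0,0,0,0,-1],[0,0,0,0,-1],[0,0,0,0,-1],[0,0,0,0,-1],[0,0,0,0,-1]]
  grip_force: 15

```text
time: 47.2
tool_pos: [0.682, -0.0639, 0.0722]
tool_rot: [-3.096, 1.564, 1.66]
contact_force: [-0.3, 0.4, 1.1]
opening: 0.0636
```

```bash
python3 nav.py .6828 -.0637 .23 0.044
```

```text
t 47.2 pos [ 0.682  -0.0639  0.0722] open 0.0636 F [-0.3  0.4  1.1] toolx [-0.001  0.007 -1.   ] jawyaw 0.044
turn deg -0.02 shift before turn [-157.8    0.7   -1.2] after turn [-157.8    0.7   -1.2]
```

>>> play_rows:
  moves:
    - [[-0.006,0,0,0,-1],[-0.015,0,0,0,-1],[-0.022,0,0,0,-1],[-0.025,0,0,0,-1],[-0.025,0,0,0,-1],[-0.025,0,0,0,-1],[-0.022,0,0,0,-1],[-0.012,-0.005,-0.006,0,-1],[-0.004,-0.012,-0.013,-0.7,-1],[0,-0.02,-0.02,-0.7,-1]]

```text
time: 48.2
tool_pos: [0.6427, -0.0286, 0.2411]
tool_rot: [2.719, 1.564, 1.214]
contact_force: [-0.5, -0.5, -0.8]
opening: 0.0638
```

```bash
python3 nav.py .4815 .1422 .22 0.070
```

```text
t 48.2 pos [ 0.6427 -0.0286  0.2411] open 0.0638 F [-0.5 -0.5 -0.8] toolx [ 0.002  0.006 -1.   ] jawyaw 0.066
turn deg -0.25 shift before turn [  21.8 -149.7 -180.9] after turn [  21.8 -148.9 -181.5]
```

>>> play_rows:
  moves:
    - [[0,-0.022,-0.025,-0.2,-1],[0,-0.024,-0.028,0,-1],[0,-0.024,-0.03,0,-1],[0,-0.022,-0.028,0,-1],[0,-0.018,-0.024,0,-1],[0,-0.012,-0.016,0,-1],[0,-0.006,-0.008,0,-1],[0,0,0,0,-1],[0,0,0,0,-1],[0,0,0,0,-1]]

```text
time: 49.2
tool_pos: [0.4916, 0.1297, 0.2452]
tool_rot: [2.669, 1.563, 1.17]
contact_force: [0.2, -0.3, -1.6]
opening: 0.0636
```

```bash
python3 nav.py .4815 .1422 .1 0.070
```

```text
t 49.2 pos [0.4916 0.1297 0.2452] open 0.0636 F [ 0.2 -0.3 -1.6] toolx [ 0.003  0.007 -1.   ] jawyaw 0.072
turn deg 0.13 shift before turn [145.2  -9.7 -12.2] after turn [145.2  -9.7 -12.2]
```

>>> play_rows:
  moves:
    - [[0.004,-0.004,-0.005,0,-1],[0.01,-0.004,-0.005,0,-1],[0.016,0,0,0,-1],[0.022,0,0,0,-1],[0.024,0,0,0,-1],[0.022,0,0,0,-1],[0.018,0,0,0,-1],[0.012,0,0,0,-1],[0.004,0,0,0,-1],[0,0,0,0,-1]]

```text
time: 50.2
tool_pos: [0.4806, 0.1392, 0.1013]
tool_rot: [-2.761, 1.563, 2.018]
contact_force: [0.2, 0.3, -1.9]
opening: 0.0637
```

```bash
python3 nav.py .4815 .1422 .0725 0.070
```

```text
t 50.2 pos [0.4806 0.1392 0.1013] open 0.0637 F [ 0.2  0.3 -1.9] toolx [-0.003  0.007 -1.   ] jawyaw 0.067
turn deg -0.2 shift before turn [28.8  1.2 -2.8] after turn [28.8  1.2 -2.8]
```

>>> play_rows:
  moves:
    - [[0.004,0.001,-0.003,0,-1],[0.007,0,0,0,-1],[0.007,0,0,0,-1],[0.005,0,0,0,-1],[0.003,0,0,0,-1],[0.001,0,0,0,-1],[0,0,0,0,-1],[0,0,0,0,-1],[0,0,0,0,-1],[0,0,0,0,-1]]

```text
time: 51.2
tool_pos: [0.4829, 0.143, 0.0739]
tool_rot: [2.909, 1.563, 1.405]
contact_force: [-0.1, 0.4, -1.1]
opening: 0.0639
```

```bash
python3 nav.py .4815 .1422 .0712 0.070
```

```text
t 51.2 pos [0.4829 0.143  0.0739] open 0.0639 F [-0.1  0.4 -1.1] toolx [ 0.001  0.007 -1.   ] jawyaw 0.066
turn deg -0.21 shift before turn [ 2.7 -1.4  0.7] after turn [ 2.7 -1.4  0.7]
```

>>> play_rows:
  moves:
    - [[0.001,-0.0015,0,0,-1],[0.001,0,0,0,-1],[0.001,0,0,0,-1],[0,0,0,0,-1],[0,0,0,0,0.1],[0,0,0,0,0.5],[0,0,0,0,1],[0,0,0,0,1],[0,0,0,0,1],[0,0,0,0,1]]

```text
time: 52.2
tool_pos: [0.4819, 0.143, 0.0715]
tool_rot: [2.67, 1.563, 1.165]
contact_force: [0.3, -0.0, 0.4]
opening: 0.091
```

```bash
python3 nav.py .4815 .1422 .0712 0.070
python3 - <<'E'
from h import *
s,c,im=shot('scene','sc22.png')
E
```

```text
t 52.2 pos [0.4819 0.143  0.0715] open 0.091 F [ 0.3 -0.   0.4] toolx [ 0.003  0.008 -1.   ] jawyaw 0.066
turn deg -0.21 shift before turn [ 0.3 -0.5  0.7] after turn [ 0.3 -0.5  0.7]
```

View pics/sc22.png

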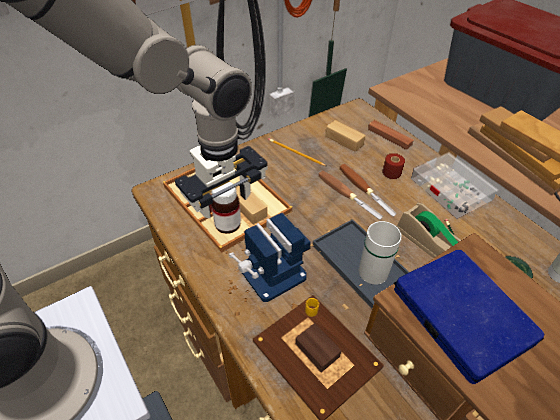

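>>> play_rows:
  moves:
    - [[-0.006,0,0,0,1],[-0.015,0,0,0,1],[-0.025,0,0,0,1],[-0.03,0,0,0,1],[-0.03,0,0,0,1],[-0.025,0,0,0,1],[-0.015,0.006,0.01,0,1],[-0.005,0.012,0.02,0.4,1],[0,0.018,0.03,0.4,1],[0,0.02,0.034,0.4,1]]

```text
time: 53.25
tool_pos: [0.5422, 0.0526, 0.2336]
tool_rot: [2.48, 1.56, 0.961]
contact_force: [-0.1, -0.4, 0.3]
opening: 0.092
```

```bash
python3 nav.py .683 -.1548 .21 0.046
```

```text
t 53.25 pos [0.5422 0.0526 0.2336] open 0.092 F [-0.1 -0.4  0.3] toolx [ 0.006  0.008 -1.   ] jawyaw 0.052
turn deg 0.34 shift before turn [ 22.6 129.7 214.6] after turn [ 22.6 131.  213.9]
```

>>> play_rows:
  moves:
    - [[0,0.02,0.034,0.3,1],[0,0.02,0.034,0,1],[0,0.02,0.034,0,1],[0,0.02,0.034,0,1],[0,0.018,0.03,0,1],[0,0.014,0.022,0,1],[0,0.01,0.01,0,1],[0,0.004,0.002,0,1],[0,0,0,0,1],[0,0,0,0,1]]

```text
time: 54.25
tool_pos: [0.6819, -0.1539, 0.2356]
tool_rot: [2.337, 1.56, 0.808]
contact_force: [0.5, 0.5, 0.4]
opening: 0.0914
```

```bash
python3 nav.py .683 -.1548 .1 0.046
python3 - <<'E'
from h import *
s,c,im=shot('wrist','w23.png')
E
python3 nav.py .683 -.1548 .1 0.046
```

```text
t 54.25 pos [ 0.6819 -0.1539  0.2356] open 0.0914 F [0.5 0.5 0.4] toolx [ 0.008  0.008 -1.   ] jawyaw 0.042
turn deg -0.25 shift before turn [135.6  -0.    2. ] after turn [135.6  -0.    2. ]
t 54.3 pos [ 0.6819 -0.1537  0.2357] open 0.092 F [-0.4  0.6  0.3] toolx [ 0.008  0.008 -1.   ] jawyaw 0.042
turn deg -0.23 shift before turn [135.7  -0.    2.2] after turn [135.7  -0.    2.2]
```

View pics/w23.png

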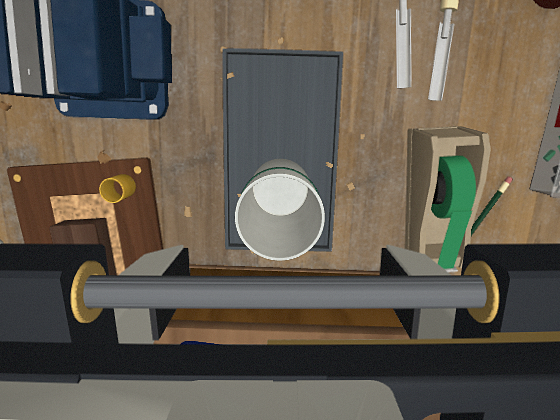

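Well positioned; the cup rim (235–325, centre x≈280) is nearly centred. Descend.

>>> play_rows:
  moves:
    - [[0.006,0,0.001,-0.2,1],[0.014,0,0.001,0,1],[0.02,0,0,0,1],[0.022,0,0,0,1],[0.022,0,0,0,1],[0.018,0,0,0,1],[0.012,0,0,0,1],[0.006,0,0,0,1],[0.002,0,0,0,1],[0,0,0,0,1]]

```text
time: 55.3
tool_pos: [0.6816, -0.1484, 0.1121]
tool_rot: [2.082, 1.557, 0.565]
contact_force: [-0.6, -0.1, 0.1]
opening: 0.0913
```

```bash
python3 nav.py .683 -.1548 .0912 0.046
python3 - <<'E'
from h import *
s,c,im=shot('wrist','w24.png')
E
```

```text
t 55.3 pos [ 0.6816 -0.1484  0.1121] open 0.0913 F [-0.6 -0.1  0.1] toolx [ 0.011  0.007 -1.   ] jawyaw 0.054
turn deg 0.47 shift before turn [20.8  0.8  6.6] after turn [20.8  0.9  6.6]
```

View pics/w24.png

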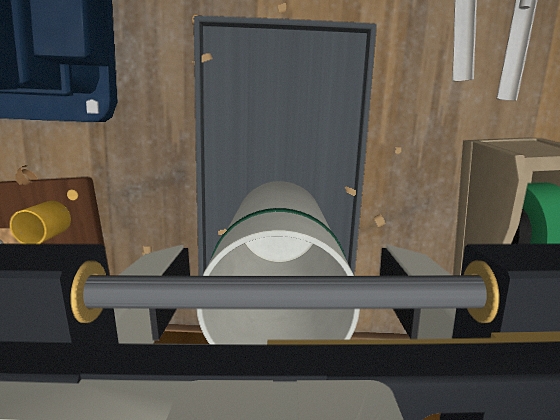

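>>> play_rows:
  moves:
    - [[0.003,-0.001,0.004,0.4,1],[0.006,0,0.002,0,1],[0.006,0,0,0,1],[0.004,0,0,0,1],[0.001,0,0,0,1],[0,0,0,0,1],[0,0,0,0,1],[0,0,0,0,1],[0,0,0,0,1],[0,0,0,0,1]]

```text
time: 56.35
tool_pos: [0.6825, -0.1556, 0.0932]
tool_rot: [1.858, 1.554, 0.333]
contact_force: [0.3, 0.0, -0.2]
opening: 0.0916
```

```bash
python3 nav.py .681 -.1548 .0912 0.046
```

```text
t 56.35 pos [ 0.6825 -0.1556  0.0932] open 0.0916 F [ 0.3  0.  -0.2] toolx [ 0.016  0.006 -1.   ] jawyaw 0.046
turn deg 0.01 shift before turn [ 2.  -1.5 -0.9] after turn [ 2.  -1.5 -0.9]
```

>>> play_rows:
  moves:
    - [[0.002,-0.0015,-0.001,0,1],[0,0,0,0,1],[0,0,0,0,0.4],[0,0,0,0,0],[0,0,0,0,-0.5],[0,0,0,0,-1],[0,0,0,0,-1],[0,0,0,0,-1],[0,0,0,0,-1],[0,0,0,0,-1]]
  grip_force: 15

```text
time: 57.35
tool_pos: [0.6809, -0.1546, 0.0912]
tool_rot: [1.853, 1.554, 0.329]
contact_force: [-0.4, -0.3, -0.3]
opening: 0.0665
```

```bash
python3 nav.py .681 -.1548 .0912 0.046
```

```text
t 57.35 pos [ 0.6809 -0.1546  0.0912] open 0.0665 F [-0.4 -0.3 -0.3] toolx [ 0.016  0.006 -1.   ] jawyaw 0.046
turn deg 0.01 shift before turn [-0.   0.1  0.2] after turn [-0.   0.1  0.2]
```

>>> play_rows:
  moves:
    - [[-0.006,0,0,0,-1],[-0.015,0,0,0,-1],[-0.022,0,0,0,-1],[-0.025,0,0,0,-1],[-0.025,0,0,0,-1],[-0.025,0,0,0,-1],[-0.022,0,0,0,-1],[-0.012,-0.005,-0.01,0,-1],[-0.004,-0.01,-0.02,-0.7,-1],[0,-0.014,-0.028,-0.7,-1]]

```text
time: 58.35
tool_pos: [0.6451, -0.0997, 0.2593]
tool_rot: [1.743, 1.552, 0.239]
contact_force: [0.5, 0.5, -2.1]
opening: 0.0668
```

```bash
python3 nav.py .4655 .3028 .24 0.070
```

```text
t 58.35 pos [ 0.6451 -0.0997  0.2593] open 0.0668 F [ 0.5  0.5 -2.1] toolx [ 0.018  0.004 -1.   ] jawyaw 0.067
turn deg -0.17 shift before turn [  17.8 -152.5 -413.6] after turn [  17.8 -151.3 -414. ]
```

>>> play_rows:
  moves:
    - [[0,-0.013,-0.032,0,-1],[0,-0.014,-0.036,0,-1],[0,-0.014,-0.036,0,-1],[0,-0.014,-0.036,0,-1],[0,-0.014,-0.036,0,-1],[0,-0.012,-0.036,0,-1],[0,-0.01,-0.034,0,-1],[0,-0.01,-0.034,0,-1],[0,-0.01,-0.032,0,-1],[0,-0.01,-0.028,0,-1]]

```text
time: 59.35
tool_pos: [0.485, 0.2484, 0.2627]
tool_rot: [1.888, 1.551, 0.385]
contact_force: [-0.2, -0.0, -1.8]
opening: 0.0668
```

```bash
python3 nav.py .4655 .3028 .24 0.070
```

```text
t 59.35 pos [0.485  0.2484 0.2627] open 0.0668 F [-0.2 -0.  -1.8] toolx [ 0.018  0.007 -1.   ] jawyaw 0.068
turn deg -0.13 shift before turn [ 22.7 -16.2 -55.5] after turn [ 22.7 -16.1 -55.5]
```

>>> play_rows:
  moves:
    - [[0,-0.005,-0.016,0,-1],[0,-0.004,-0.012,0,-1],[0,-0.002,-0.008,0,-1],[0,0,-0.003,0,-1],[0,0,0,0,-1],[0,0,0,0,-1],[0.006,0,0,0,-1],[0.012,0,0,0,-1],[0.015,0,0,0,-1],[0.012,0,0,0,-1]]

```text
time: 60.35
tool_pos: [0.4687, 0.2895, 0.2168]
tool_rot: [1.899, 1.549, 0.397]
contact_force: [1.0, -0.4, -1.8]
opening: 0.0666
```

```bash
python3 nav.py .4655 .3028 .12 0.070
```

```text
t 60.35 pos [0.4687 0.2895 0.2168] open 0.0666 F [ 1.  -0.4 -1.8] toolx [ 0.02   0.008 -1.   ] jawyaw 0.069
turn deg -0.04 shift before turn [ 96.8  -4.3 -12.8] after turn [ 96.8  -4.3 -12.8]
```

>>> play_rows:
  moves:
    - [[0,-0.003,-0.008,0,-1],[0.004,-0.001,-0.005,0,-1],[0.01,0,0,0,-1],[0.015,0,0,0,-1],[0.018,0,0,0,-1],[0.018,0,0,0,-1],[0.014,0,0,0,-1],[0.01,0,0,0,-1],[0.004,0,0,0,-1],[0,0,0,0,-1]]

```text
time: 61.35
tool_pos: [0.4649, 0.3041, 0.1159]
tool_rot: [1.886, 1.55, 0.385]
contact_force: [1.2, -0.4, -1.6]
opening: 0.0666
```

```bash
python3 nav.py .4655 .3028 .091 0.070
```

```text
t 61.35 pos [0.4649 0.3041 0.1159] open 0.0666 F [ 1.2 -0.4 -1.6] toolx [ 0.019  0.008 -1.   ] jawyaw 0.07
turn deg -0.02 shift before turn [24.9  0.   1.5] after turn [24.9  0.   1.5]
```

>>> play_rows:
  moves:
    - [[0.004,0,0.001,0,-1],[0.006,0,0,0,-1],[0.006,0,0,0,-1],[0.005,0,0,0,-1],[0.003,0,0,0,-1],[0,0,0,0,-1],[0,0,0,0,-1],[0,0,0,0,-1],[0,0,0,0,-1],[0,0,0,0,-1]]

```text
time: 62.35
tool_pos: [0.467, 0.304, 0.0922]
tool_rot: [1.894, 1.545, 0.393]
contact_force: [0.1, -0.9, -1.4]
opening: 0.0669
```

```bash
python3 nav.py .4655 .3028 .0902 0.070
```

```text
t 62.35 pos [0.467  0.304  0.0922] open 0.0669 F [ 0.1 -0.9 -1.4] toolx [ 0.023  0.01  -1.   ] jawyaw 0.07
turn deg -0.02 shift before turn [ 1.9 -1.6  1.1] after turn [ 1.9 -1.6  1.1]
```

>>> play_rows:
  moves:
    - [[0.001,-0.0015,0.001,0,-1],[0.001,0,0,0,-1],[0,0,0,0,-1],[0,0,0,0,-1],[0,0,0,0,0.1],[0,0,0,0,0.5],[0,0,0,0,1],[0,0,0,0,1],[0,0,0,0,1],[0,0,0,0,1]]

```text
time: 63.35
tool_pos: [0.4663, 0.3032, 0.0911]
tool_rot: [1.9, 1.543, 0.399]
contact_force: [0.4, -0.1, -0.1]
opening: 0.0912
```

```bash
python3 nav.py .4655 .3028 .0902 0.070
```

```text
t 63.35 pos [0.4663 0.3032 0.0911] open 0.0912 F [ 0.4 -0.1 -0.1] toolx [ 0.026  0.011 -1.   ] jawyaw 0.07
turn deg -0.02 shift before turn [ 0.9 -0.9  0.3] after turn [ 0.9 -0.9  0.3]
```

>>> play_rows:
  moves:
    - [[-0.006,0,0,0,1],[-0.015,0,0,0,1],[-0.022,0,0,0,1],[-0.025,0,0,0,1],[-0.025,0,0,0,1],[-0.025,0,0,0,1],[-0.02,0,0,0,1],[-0.01,-0.012,-0.008,0,1],[0,-0.025,-0.018,0,1],[0,-0.03,-0.02,0,1]]

```text
time: 64.35
tool_pos: [0.3916, 0.3425, 0.2463]
tool_rot: [1.906, 1.541, 0.398]
contact_force: [0.2, 1.4, -0.1]
opening: 0.0918
```

>>> play_rows:
  moves:
    - [[0,-0.03,-0.02,0,1],[0,-0.03,-0.02,0,1],[0,-0.03,-0.02,0,1],[0,-0.03,-0.02,0,1],[0,-0.02,-0.015,0,1],[0,-0.01,-0.006,0,1],[0,0,0,0,1],[0,0,0,0,1],[0,0,0,0,1],[0,0,0,0,1]]

```text
time: 65.35
tool_pos: [0.2201, 0.4359, 0.2419]
tool_rot: [1.882, 1.546, 0.379]
contact_force: [-0.5, 0.4, -0.1]
opening: 0.0918
```

Run:
```python
from h import *
s,c,im=shot('scene','sc30.png')
for l in ['cup_c','bottle_c','light_blank_c','dark_blank_c','roll_c']: print(l,[(round(d['score'],2),np.round(d['point'],0).tolist()) for d in robot.spot_in('scene',l)][:2])
s,c,im=shot('side','sd30.png')
a=cv2.imread('pics/scene0.png')[130:250,150:310];b=cv2.imread('pics/sc30.png')[130:250,150:310]
cv2.imwrite('pics/cmp.png',cv2.resize(np.hstack([a,b]),None,fx=2.5,fy=2.5,interpolation=cv2.INTER_CUBIC))
d=cv2.absdiff(a,b); cv2.imwrite('pics/diff.png',cv2.resize(d*2,None,fx=4,fy=4))
```

```text
cup_c [(0.64, [188.0, 165.0])]
bottle_c [(0.66, [223.0, 208.0])]
light_blank_c [(0.7, [249.0, 207.0])]
dark_blank_c [(0.71, [319.0, 348.0]), (0.26, [234.0, 183.0])]
roll_c [(0.8, [204.0, 202.0]), (0.56, [316.0, 365.0])]
```

View pics/sc30.png

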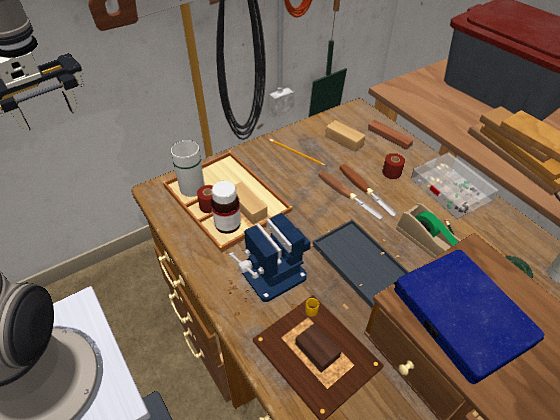

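View pics/cmp.png

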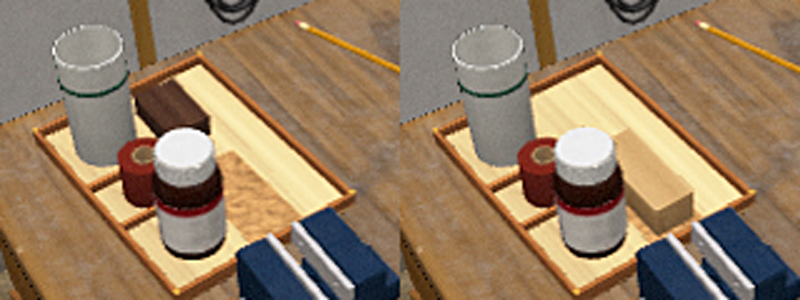

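View pics/diff.png

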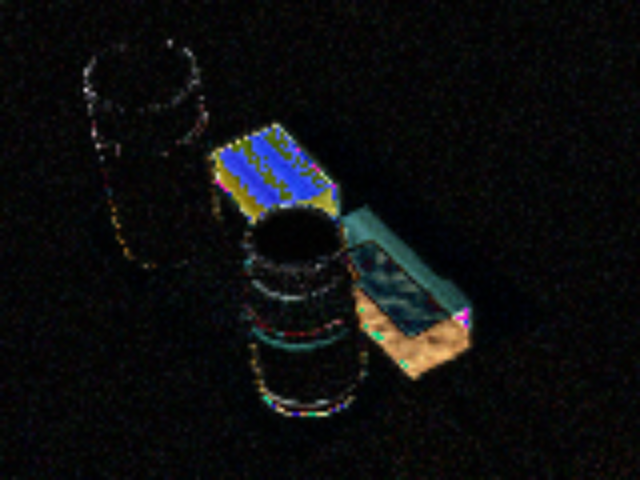

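The difference from the first picture is under one pixel (about 1–2 mm) for the bottle and cup, and the roll hasn't moved. Both blanks are in place and the arm is clear, so I'm handing in.

```bash
python3 -c "
from cell import robot
print(robot.hand_in())"
```

```text
the job is handed in; nothing more can be done
None
```

I carried out every step in order and handed the job in at about 65.5 s of the 144 s allowed. The hand-in gives no verdict, so the results below are my own last checks.

- **Order of work:** I stood the cup and then the bottle in the side tray and let both go. Next I laid the light blank on the cork-lined place and the dark blank on the board's cork pad. Last I put the bottle and then the cup back.
- **Bottle and cup:** compared with the first scene picture, both are within about one pixel (1–2 mm) of where they started, upright and released. The red roll did not move.
- **Light blank:** by the wrist camera it lies about 2 mm from the centre of the cork-lined place and nearly square to it.
- **Dark blank:** by eye in the wrist picture it lies centred to about 2 mm and square on the cork pad. I did not compute its pose after placing it.
- **Arm:** it stands clear of everything. The force readings taken at the end of each move call stayed at or below about 2 N.

**Checks that disagreed:**
- **Wrist camera:** it read positions a few millimetres further in y than the fixed cameras (scene and side). I used averages or repeated the recorded grasp poses.
- **Tool tilt:** it wandered up to about 0.04 rad during the moves, well below the 0.1 rad limit.
- **Detector:** it gave low-score second hits for the dark blank and the roll, which the picture shows to be false.

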